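# Clear down after plating: sort bottles, dishes and forceps into their holders

## Robot

A 6-joint arm with a two-finger parallel gripper is mounted at the origin on a cart in front of the work surface, level with it; the furniture and walls round the work are solid. World frame = base frame: x ahead of the robot, y to its left, z up, the work surface at z = 0. Lengths are in mm, angles in rad, forces in N, time in s.
With the tool pointing down it reaches from about 275 to 750 mm from the base axis. Payload 10.2 kg.
Tool frame: the origin (TCP) lies midway between the tips of the shut fingers; the grasp point (between the pads) lies 19 mm behind it (ctrl.hold_point_z is the distance from the TCP to the grasp point, in mm); z points along the fingers, y is the direction in which the jaws open and shut (so a half turn about z gives the same grasp; the last joint's range is limited). The gripper opens to 85 mm and grips with 20 to 120 N. Pads are 22 mm wide; open, the fingers measure 114 mm over their backs; the gripper's body (76 mm by 85 mm) begins 54 mm behind the grasp point. The pads swing forward as they close: fully open they stand 13 mm farther back than shut.
Start: joints at [-1.334, 0.313, 1.498, -0, 1.331, -0.223], TCP at [232.967, -470.486, 231.294] pointing down, gripper open.
Joint ranges: [-2.94, 2.94], [-0.97, 2.17], [0.19, 2.56], [-1.23, 4.37], [0.02, 3.11], [-2.88, 2.88]. Speed limits (rad/s): [2.39, 2.39, 3.01, 3.14, 3.14, 3.14].

## Interface

Orientations are given as a unit quaternion [w, x, y, z].
In Python, from rig import ctrl, capture, get_calibration, ticket, search_frame, outline_of gives the robot as it stands. The module is installed in compiled form; this text tells all that it offers.
- The arm moves only by the tool servo_tool, never from a script. Its argument "motion" is a list of rows, each an object with "dr": the turn, a rotation vector about the tool's x, y, z in units of 10 degrees (1.0 is 10 degrees), a list of three; "delta_pos": the shift along the tool's x, y, z in units of 50 mm (1.0 is 50 mm), a list of three; "hand": the opening, from 0 (shut) to 1 (fully open). In form: [{"dr": [ax, ay, az], "delta_pos": [x, y, z], "hand": hand}, ...]. A call has 1 to 20 rows; each row shifts and turns the pose as measured when the row begins, along the tool's axes as they then stand; what a row does not reach is not made up. A row lasts 1/8 s, in which the tool goes at most 62.5 mm and 10.7 degrees, less where a joint would pass 70% of its speed; a pose out of reach is approached as far as the arm can. A call is refused whole if a number of a shift passes 1 or a number of a turn 1, either way. A call with a gripper value outside its range is refused whole. The fingers move at their own pace and stop on an object; "squeeze" is the grip in N (left out, the last holds). Time passes only in rows, so rows that do not move let the fingers close. It gives the time, the measured TCP pose, the force and the opening at its end, in the units of the state.
- ctrl.sense(): the state, without advancing time (a new reading comes with each control period).
- capture(name): name is "side" or "top"; returns (picture, depth): 480x640x3 uint8, red, green, blue; 480x640 float32, mm along the optical axis (not along the pixel's ray), 0 where there is no reading.
- get_calibration(name): a dict with "camera_matrix" (3x3 intrinsics, pixels), "T" (4x4, takes a point from camera to world coordinates). Camera axes: x right, y down, z forward; pixel columns grow to the right and rows downward; lengths in mm; the calibration is good to about 2 mm. A picture is of the moment at which its call begins. get_calibration takes no time and is no camera call.
- ticket.finish_job(): hands the job in, once; it reports no verdict.
Trained networks look in the newest picture that a camera, given by its name, has taken for a name from the list of things; names that differ only in an ending like _2 or _b are one class to them, and where a whole thing is asked for, a point or a joint stands for the part that bears it (a point fixed in the world has none). Each returns a list of dicts, best first, with "score" (0 to 1); they miss things now and then, are a little off and sometimes report something else, mostly with a low value. They report only what shows in the picture. A call takes as long as a camera call.
- search_frame(camera, label): "bbox" ([left, top, right, bottom] in pixels, round what is visible of it).
- outline_of(camera, label): "pixels" (480x640 bool, what is visible of it) and "bbox" ([left, top, right, bottom] in pixels, round what is visible of it).
The state is a dict: "time_s": time; "joints": joint angles; "dq": joint speeds; "tau": joint torques, N m; "eef_pos": TCP position; "ee_rot": TCP orientation; "force": force on the tool from outside, world axes, zero at the start; "wrist_torque": the same for the moment, N m; "grip_width": opening from 0.0 (shut) to 1.0 (fully open).
Only numpy, scipy, OpenCV 4.12 (cv2) and the standard library are available. Lean on these libraries where they do the work, as an engineer would, in place of code of your own. Each camera call takes 0.05 s, during which the arm holds its last target.

## Task

The plating session is over: clear the mixed things at the front of the bench into their holders. Stand the wide reagent bottle in the wide well of the bottle carrier and the slim dropper bottle in the narrow well, stack the two petri dishes flat one on the other between the rods of the dish rack, and lay the forceps lengthwise inside the steel instrument tray. Set glass and dishes down gently without dropping or tipping them, leave the timer and the tape roll where they are, and let go of everything.

Things in the scene. Friction and masses are not known exactly. Their poses are not given: they have to be found in the camera images.
- reagent_bottle_center (a point): Wide amber reagent bottle with a paper label and a blue screw cap, standing upright: straight body 45 mm across up to 55 mm high, sloping shoulder, cap 25 mm across at 77 to 88 mm; 88 mm tall, about 0.1 kg. Point: on its axis, half-way up (44 mm over its foot); z is its axis. Tall: the body of a gripper reaching low beside it may strike it.
- dropper_center (a point): Slim amber dropper bottle with a black rubber bulb, standing upright: straight body 31 mm across up to 40 mm high, then tapering to a collar 19 mm across at 54 to 68 mm; bulb 13 mm across at 72 to 92 mm; 97 mm tall, about 45 g. Point: on its axis, half-way up (48.5 mm over its foot, on the slope: grip lower, on the straight body, or by the bulb); z is its axis.
- dish_a_center (a point): Petri dish with its lid on (fixed), lying flat: a disc 60 mm in diameter and 16 mm high, 16 g. Point: its centre, 8 mm over its underside; z is its axis. Same as the other dish; either may be the lower one.
- dish_b_center (a point): The other petri dish, the same in every way. Point: its centre, 8 mm over its underside; z is its axis.
- forceps_center (a point): Fine steel forceps lying flat: 115 mm long, 12 mm wide in the middle, 9 mm high, 20 g. Point: centre of the forceps, 4.5 mm over its underside; its y axis runs along the length, x across. Starts lying roughly along the world x axis.
- bottle_carrier: White plastic bottle carrier, fixed: two open square wells in a row along its y axis, walls 4 mm thick, 18 mm high, inner floor 4 mm over the bench. Wide well: 68 x 68 mm inside, centre at y = -26 mm. Narrow well: 48 x 48 mm inside, centre at y = +36 mm. 128 mm long; 76 mm (wide) or 56 mm (narrow) along x. Origin: on the bench, mid-length; z up. Keep fingertips above the walls when setting down.
- dish_rack: Petri dish rack for one column, fixed: white base 96 x 96 mm, top 10 mm over the bench; four steel rods 5 mm thick at x, y = +-29 mm, straight to 40 mm high, then leaning out, ends at 57 mm. A dish has 9 mm play between them; fingers pass in the 53 mm gaps along +-x and +-y. Origin: on the bench, on the column's axis; z up. Seated, the lower dish's centre is 18 mm over the bench, the upper's 34 mm.
- instrument_tray: Shallow stainless instrument tray, fixed: outside 90 mm (x) by 145 mm (y), walls 2 mm thick with a rolled rim 20 mm over the bench, floor 2.5 mm; two grey rest bars 7 mm wide run along x at y = -32 and +32 mm, tops 6.5 mm over the bench: the forceps lies on both, along the tray's y axis. Origin: on the bench, centre of the tray; z up.
- timer: Bystander: white digital timer 56 x 64 x 19 mm lying on its back, at the far right. Origin: centre of its underside. The like bottles and other things standing beside and behind the beige power supply, far back at the right, are no part of the job.
- tape_roll: Bystander: roll of paper tape lying flat, 62 mm across, 19 mm high, between microscope and lamp. Origin: centre of its underside. Behind the work the microscope's eyepieces overhang the bench (x over 0.55 m, y 0.20 to 0.32 m, from 0.27 m up), and the lamp shade (x over 0.63 m, y -0.12 to 0.08 m, from 0.25 m up): swing the hand past them close to the robot.

How it is judged:
By the outcome, as a careful person would: the job done as asked, in the order asked, and still so for the second after the job is handed in, with the robot touching nothing.
It also fails if it takes over 128 s, if anything falls off the work surface, if the arm or the gripper's body presses on something with over 40 N, if the wrist force passes 120 N, or if a joint passes its speed limit or range.

## Working session

There is one attempt and no reset: what is moved stays moved. The work goes in short steps, Python scripts to look and compute and a tool call to move; the robot and the scene stay as the last step left them, time stands still between calls to the robot, and variables do not carry over. Pictures are saved under pics/ and viewed, and the job is handed in when it is done.

Besides the shell and the picture viewer there is one more tool, called after "Call:" as name(argument=value, ...) on one line, values as JSON. servo_tool: Moves the arm, as the interface text tells. Its arguments: {"type":"object","properties":{"motion":{"type":"array"},"squeeze":{"type":"number"}},"required":["motion"]}

```bash
mkdir -p pics; ls
python3 - <<'E'
from rig import ctrl, capture, get_calibration
import cv2, numpy as np
print(ctrl.sense())
for n in ("side","top"):
    p,d=capture(n); cv2.imwrite(f"pics/{n}0.png",p[...,::-1])
    c=get_calibration(n); print(n,np.round(c["camera_matrix"],1).tolist(),np.round(c["T"],3).tolist())
E
```

```text
pics
{'time_s': 0.0, 'joints': array([-1.33439592e+00,  3.13498780e-01,  1.49840384e+00,  3.47604107e-06,
        1.33098397e+00, -2.23395665e-01]), 'dq': array([ 2.80645642e-04, -1.06167267e-03,  5.29760678e-05,  3.40653251e-04,
       -7.43213378e-04,  1.03350004e-03]), 'tau': array([-3.10142510e-03, -4.12269831e+01, -2.59743047e+01, -4.10928915e-04,
        4.23808931e-03, -7.62404284e-06]), 'eef_pos': array([ 232.9113893 , -470.2409924 ,  230.72262315]), 'ee_rot': array([-6.46965262e-04,  9.73689526e-01,  2.27877791e-01, -2.51881517e-06]), 'force': array([ 0.1608218 , -0.06989419, -0.27534118]), 'wrist_torque': array([-0.03321409,  0.00470161, -0.04432209]), 'grip_width': 0.9983888245080286}
side [[622.6, 0.0, 327.0], [0.0, 622.6, 228.4], [0.0, 0.0, 1.0]] [[-0.945, -0.187, 0.267, 86.464], [-0.326, 0.507, -0.798, 1245.571], [0.014, -0.841, -0.54, 953.344], [0.0, 0.0, 0.0, 1.0]]
top [[609.8, 0.0, 318.6], [0.0, 609.8, 236.1], [0.0, 0.0, 1.0]] [[-0.008, -0.985, 0.17, 228.918], [-1.0, 0.01, 0.011, -98.263], [-0.013, -0.17, -0.985, 1736.487], [0.0, 0.0, 0.0, 1.0]]
```

View pics/side0.png

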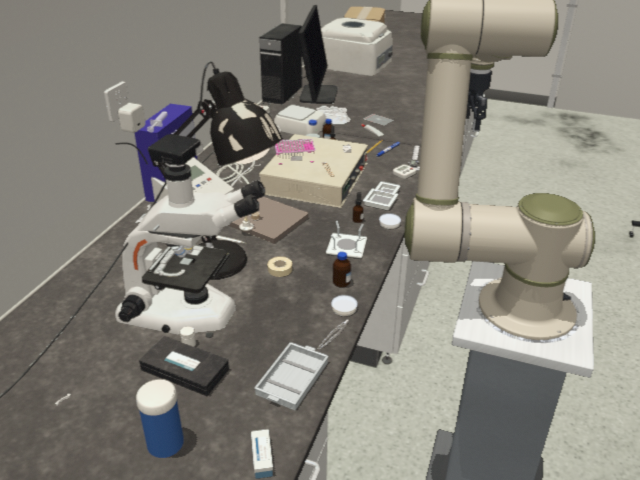

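View pics/top0.png

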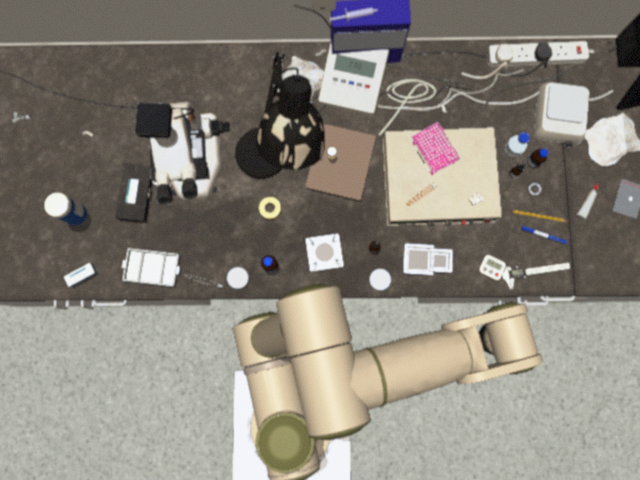

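The side view shows the tray at about (292,375) and the forceps at (335,335), with dishes at (344,305) and (390,221). The wide bottle is at (342,268), the rack at (347,245), the dropper at (358,210) and the carrier at (381,195).

In the top view the same things are at tray (152,267), forceps (203,282), dishes (237,278) and (380,279), bottle (269,263), rack (324,252), dropper (374,246), carrier (428,260) and timer (492,267). Next I'll run the networks on both views.

```bash
cat > h.py <<'E'
from rig import ctrl, capture, get_calibration, search_frame, outline_of, ticket
import cv2, numpy as np
def ray(cam,u,v,z):
    c=get_calibration(cam);K=c["camera_matrix"];T=c["T"]
    r=T[:3,:3]@np.array([(u-K[0,2])/K[0,0],(v-K[1,2])/K[1,1],1]);o=T[:3,3]
    return o+r*(z-o[2])/r[2]
def cloud(cam,d,m):
    c=get_calibration(cam);K=c["camera_matrix"];T=c["T"]
    v,u=np.nonzero(m&(d>0));z=d[v,u]
    P=np.stack([(u-K[0,2])/K[0,0]*z,(v-K[1,2])/K[1,1]*z,z],1)
    return P@T[:3,:3].T+T[:3,3]
E
python3 - <<'E'
from h import *
np.set_printoptions(precision=1,suppress=True)
for cam in ("top","side"):
    p,d=capture(cam); np.save(f"{cam}0.npy",d)
    for l in ["reagent_bottle_center","dropper_center","dish_a_center","forceps_center","bottle_carrier","dish_rack","instrument_tray"]:
        for o in outline_of(cam,l)[:3]:
            if o["score"]<.2: continue
            m=o["pixels"];P=cloud(cam,d,m)
            if len(P)<5: continue
            v,u=np.nonzero(m)
            print(cam,l,round(o["score"],2),o["bbox"],"n",len(P),"px",u.mean().round(1),v.mean().round(1),"med",np.median(P,0),"lo",np.percentile(P,3,axis=0),"hi",np.percentile(P,97,axis=0))
            np.save(f"m_{cam}_{l}_{int(u.mean())}.npy",m)
E
```

```text
top reagent_bottle_center 0.62 [260.0, 258.0, 281.2, 271.8] n 229 px 269.2 263.6 med [441.   56.8  64.8] lo [423.8  40.   22.2] hi [463.8  78.3  93.3]
top dish_a_center 0.72 [228.2, 267.5, 249.8, 287.5] n 347 px 237.3 277.2 med [411.  153.   15.6] lo [385.3 127.7   5.5] hi [436.4 179.   23.6]
top bottle_carrier 0.58 [404.9, 243.4, 448.2, 274.6] n 1228 px 425.8 259.6 med [ 456.4 -381.9    6.7] lo [ 419.2 -449.4   -3.9] hi [ 495.2 -324.7   22.7]
top dish_rack 0.62 [306.2, 236.6, 340.2, 271.8] n 1060 px 323.7 252.6 med [479.4 -93.5  10. ] lo [ 435.2 -136.8    1.8] hi [521.9 -47.9  37.3]
top instrument_tray 0.57 [121.7, 247.2, 181.0, 289.2] n 1762 px 150.4 267.1 med [443.  405.3   4.1] lo [397.1 328.5  -5.3] hi [489.6 473.9  23.3]
side dropper_center 0.48 [354.2, 191.3, 364.4, 225.6] n 249 px 358.2 209.2 med [ 487.6 -229.3   36.6] lo [ 475.1 -243.3   -0.2] hi [ 501.8 -219.9   90.7]
side dish_a_center 0.64 [331.4, 300.1, 358.3, 318.5] n 410 px 344.6 305.4 med [404.2 159.8  13.1] lo [378.5 127.8   0.9] hi [430.2 182.6  17.3]
side forceps_center 0.43 [330.3, 299.4, 355.3, 317.8] n 437 px 343.7 305.6 med [405.4 160.9  12.9] lo [380.4 127.7  -1.6] hi [433.2 182.6  17.3]
side bottle_carrier 0.74 [363.4, 181.9, 396.7, 210.9] n 653 px 382.6 195.8 med [ 454.5 -385.5    7.6] lo [ 415.8 -454.6   -1.4] hi [ 492.4 -320.    19. ]
side bottle_carrier 0.52 [393.0, 165.5, 415.9, 177.7] n 200 px 404.6 171.2 med [ 426.5 -556.9   13.2] lo [ 400.7 -599.    -0. ] hi [ 455.2 -529.5   19. ]
side dish_rack 0.6 [326.8, 229.7, 368.6, 256.1] n 738 px 347.8 244.4 med [472.9 -88.1   9. ] lo [ 431.3 -144.2    0.3] hi [520.8 -45.2  35.2]
side instrument_tray 0.75 [255.9, 343.3, 328.7, 409.4] n 2802 px 292.0 375.4 med [440.1 399.5   2.9] lo [390.6 327.1  -2. ] hi [486.1 475.7  19.9]
side instrument_tray 0.62 [268.4, 255.1, 291.6, 277.1] n 383 px 279.8 266.5 med [606.5  71.8  15. ] lo [579.2  38.7  -0.6] hi [634.3  94.2  20.5]
```

Run:
```python
import cv2
t=cv2.imread("pics/top0.png");s=cv2.imread("pics/side0.png")
a=cv2.resize(t[230:300,110:310],None,fx=4,fy=4,interpolation=cv2.INTER_CUBIC)
b=cv2.resize(t[230:300,300:500],None,fx=4,fy=4,interpolation=cv2.INTER_CUBIC)
cv2.imwrite("pics/tc.png",cv2.vconcat([a,b]))
cv2.imwrite("pics/sc1.png",cv2.resize(s[290:415,245:365],None,fx=4.7,fy=4.7,interpolation=cv2.INTER_CUBIC))
cv2.imwrite("pics/sc2.png",cv2.resize(s[155:295,315:425],None,fx=4.2,fy=4.2,interpolation=cv2.INTER_CUBIC))
```

```text
(no output)
```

View pics/tc.png

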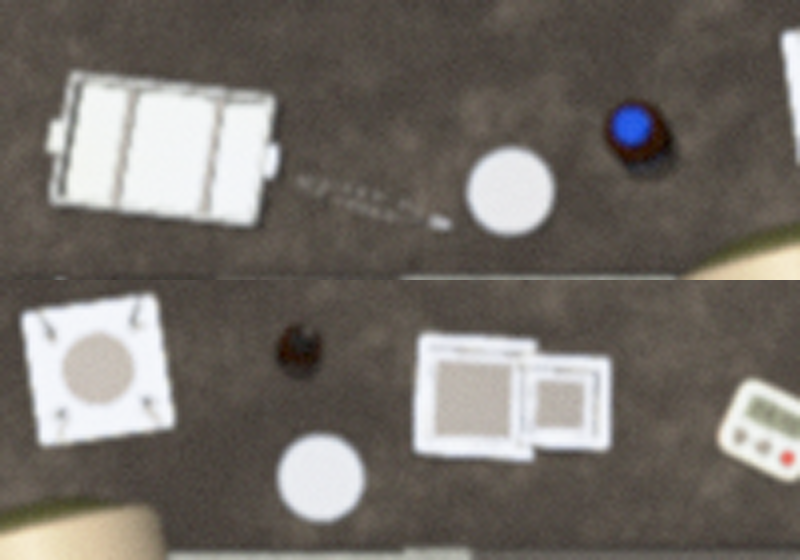

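View pics/sc1.png

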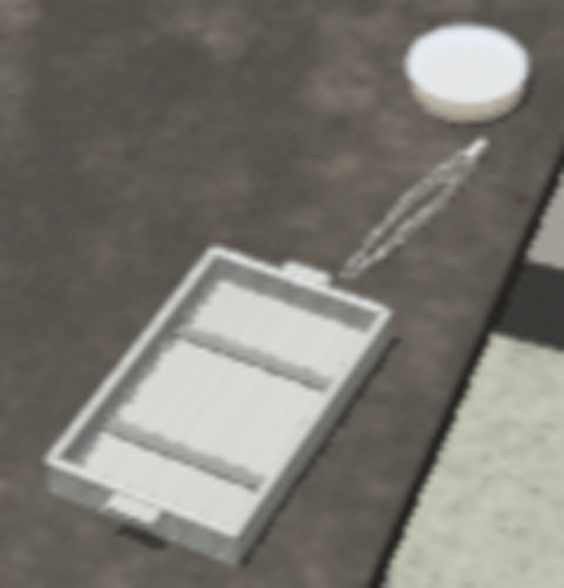

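View pics/sc2.png

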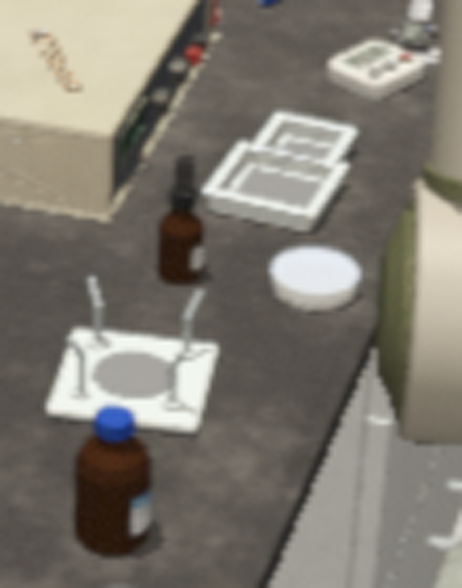

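The pictures match the network results, except that the network missed the forceps and one dish in the side view. They show the tray turned about -6°, the forceps about -16° off world y, the rack about +8°, and the carrier's wide well on the +y side. I'll refine the poses by fitting silhouettes in both cameras.

```bash
cat > fit.py <<'E'
from h import *
from scipy.optimize import minimize
U=4
def proj(cam,P):
    c=get_calibration(cam);K=c["camera_matrix"];T=c["T"]
    Q=(P-T[:3,3])@T[:3,:3]; return np.stack([Q[:,0]/Q[:,2]*K[0,0]+K[0,2],Q[:,1]/Q[:,2]*K[1,1]+K[1,2]],1)
def box(x0,x1,y0,y1,z0,z1): return np.array([[x,y,z] for x in(x0,x1) for y in(y0,y1) for z in(z0,z1)],float)
def cyl(r,z0,z1,r2=None):
    a=np.linspace(0,2*np.pi,48,endpoint=False);r2=r if r2 is None else r2
    return np.concatenate([np.stack([q*np.cos(a),q*np.sin(a),0*a+z],1) for q,z in((r,z0),(r2,z1))])
M=dict(carrier=[box(-38,38,-64,12,0,18),box(-28,28,8,64,0,18)],rack=[box(-48,48,-48,48,0,10)],
 tray=[box(-45,45,-72.5,72.5,0,20)],dish=[cyl(30,0,16)],
 bottle=[cyl(22.5,0,55),cyl(22.5,55,77,11),cyl(12.5,77,88)],
 cap=[cyl(12.5,77,88)],dropper=[cyl(15.5,0,40),cyl(15.5,40,54,9.5),cyl(9.5,54,68),cyl(6.5,68,92),cyl(6.5,92,97,3)])
def render(cam,model,p,win):
    x0,y0,x1,y1=win;im=np.zeros(((y1-y0)*U,(x1-x0)*U),np.uint8);c,s=np.cos(p[2]),np.sin(p[2])
    for h in M[model]:
        W=h@np.array([[c,s,0],[-s,c,0],[0,0,1]])+[p[0],p[1],0]
        q=(proj(cam,W)-[x0,y0]+.5)*U-.5
        cv2.fillConvexPoly(im,cv2.convexHull(np.round(q*16).astype(np.int32)),255,shift=4)
    return cv2.resize(im,(x1-x0,y1-y0),interpolation=cv2.INTER_AREA)/255.
def fit(cam,model,soft,win,p0,yaw=True):
    x0,y0,x1,y1=win
    def f(v):
        p=[v[0],v[1],v[2]/60 if yaw else 0.]
        return ((render(cam,model,p,win)-soft)**2).sum()
    v0=np.array([p0[0],p0[1],p0[2]*60]);best=None
    for k in range(3):
        n=3 if yaw else 2
        S=np.vstack([v0[:n]]+[v0[:n]+12/(k+1)*np.eye(n)[i]*(-1)**k for i in range(n)])
        g=(lambda v:f(v)) if yaw else (lambda v:f([v[0],v[1],0]))
        r=minimize(g,v0[:n],method="Nelder-Mead",options=dict(initial_simplex=S,xatol=.05,fatol=.01,maxiter=300));v0[:n]=r.x
    return np.round([v0[0],v0[1],np.degrees(v0[2]/60) if yaw else 0,r.fun],1)
def white(img,win,lo=110,hi=200):
    x0,y0,x1,y1=win;g=img[y0:y1,x0:x1].astype(float).min(2);return np.clip((g-lo)/(hi-lo),0,1)
E
python3 - <<'E'
from fit import *
for cam in ("top","side"):
    img=cv2.imread(f"pics/{cam}0.png")[...,::-1]
    def near(x,y,r,zt=20):
        q=proj(cam,np.array([[x+a,y+b,z] for a in(-r,r) for b in(-r,r) for z in(0,zt)],float));return [int(q[:,0].min()),int(q[:,1].min()),int(q[:,0].max())+1,int(q[:,1].max())+1]
    for n,m,p,r in [("carrier","carrier",(455,-385,np.pi-.05),78),("rack","rack",(478,-92,.13),64),("tray","tray",(441,402,-.11),82),("dishL","dish",(408,155,0),38),("dishR","dish",(405,-246,0),38)]:
        w=near(p[0],p[1],r); 
        if n=="tray" : 
            pass
        s=white(img,w)
        # fill holes inside
        b=(s>.5).astype(np.uint8); cs,_=cv2.findContours(b,cv2.RETR_EXTERNAL,cv2.CHAIN_APPROX_NONE)
        c=max(cs,key=cv2.contourArea);f=np.zeros_like(b);cv2.drawContours(f,[c],-1,1,-1)
        e=cv2.erode(f,np.ones((3,3)));s=np.where(e>0,1,s)*cv2.dilate(f,np.ones((3,3)))
        print(cam,n,w,fit(cam,m,s,w,p,m!="dish"))
    # bottles: dark/blue
    for n,p,zt in [("bottle",(441,60),92),("dropper",(487,-229),100)]:
        w=near(p[0],p[1],30,zt);x0,y0,x1,y1=w
        cr=img[y0:y1,x0:x1].astype(int);bg=np.median(cr.reshape(-1,3),0)
        print(n,w,"bg",bg,"min",cr.reshape(-1,3).min(0))
        cv2.imwrite(f"pics/cr_{cam}_{n}.png",cv2.resize(img[y0:y1,x0:x1][...,::-1],None,fx=8,fy=8,interpolation=cv2.INTER_NEAREST))
        if n=="bottle":
            s=np.clip((cr[...,2]-cr[...,0]-20)/80,0,1);print(" cap",fit(cam,"cap",s,w,p+(0,),False))
        dark=(cr.max(2)<bg.max()*.72)
        blue=(cr[...,2]-cr[...,0]>40); red=(cr[...,0]-cr[...,2]>22)
        s=(dark|blue|red).astype(float); 
        b=cv2.morphologyEx(s.astype(np.uint8),cv2.MORPH_CLOSE,np.ones((5,5)))
        k,l,st,_=cv2.connectedComponentsWithStats(b);i=1+st[1:,4].argmax();s=(l==i).astype(float)
        cv2.imwrite(f"pics/ms_{cam}_{n}.png",cv2.resize((s*255).astype(np.uint8),None,fx=8,fy=8,interpolation=cv2.INTER_NEAREST))
        print(cam,n,fit(cam,n,s,w,p+(0,),False),"area",s.sum())
E
cd pics; python3 -c "
import cv2,numpy as np
ims=[cv2.imread(f'{a}_{c}_{n}.png') for c in('top','side') for n in('bottle','dropper') for a in('cr','ms')]
H=300
ims=[cv2.resize(i,(200,290),interpolation=cv2.INTER_NEAREST) for i in ims]
cv2.imwrite('m.png',cv2.vconcat([cv2.hconcat(ims[:4]),cv2.hconcat(ims[4:])]))"
```

```text
top carrier [397, 232, 456, 289] [ 458.  -386.8  177.3  145.9]
top rack [300, 230, 347, 276] [482.  -93.6   7.8   5. ]
top tray [119, 238, 182, 297] [443.1 403.6  -7.1  50.2]
top dishL [222, 264, 251, 293] [411.  154.    0.    4.1]
top dishR [364, 264, 393, 292] [ 402.  -251.     0.     2.5]
bottle [256, 251, 282, 278] bg [77. 72. 68.] min [21  7  0]
 cap [4.47e+02 6.10e+01 0.00e+00 3.00e-01]
top bottle [445.   59.    0.   22.7] area 228.0
dropper [360, 233, 386, 261] bg [81. 74. 67.] min [23 10  0]
top dropper [ 490. -236.    0.   15.] area 113.0Traceback (most recent call last):
  File "<stdin>", line 15, in <module>
  File "fit.py", line 32, in fit
    r=minimize(g,v0[:n],method="Nelder-Mead",options=dict(initial_simplex=S,xatol=.05,fatol=.01,maxiter=300));v0[:n]=r.x
    res = _minimize_neldermead(fun, x0, args, callback, bounds=bounds,
                               **options)
    fsim[j] = func(sim[j])
              ~~~~^^^^^^^^
    fx = function(np.copy(x), *(wrapper_args + args))
  File "fit.py", line 31, in <lambda>
    g=(lambda v:f(v)) if yaw else (lambda v:f([v[0],v[1],0])
[... 381 characters left out ...]
 WARN:0@0.022] global loadsave.cpp:275 findDecoder imread_('cr_side_bottle.png'): can't open/read file: check file path/integrity
[ WARN:0@0.022] global loadsave.cpp:275 findDecoder imread_('ms_side_bottle.png'): can't open/read file: check file path/integrity
[ WARN:0@0.022] global loadsave.cpp:275 findDecoder imread_('cr_side_dropper.png'): can't open/read file: check file path/integrity
[ WARN:0@0.022] global loadsave.cpp:275 findDecoder imread_('ms_side_dropper.png'): can't open/read file: check file path/integrity
Traceback (most recent call last):
cv2.error: OpenCV(4.12.0) /io/opencv/modules/imgproc/src/resize.cpp:4208: error: (-215:Assertion failed) !ssize.empty() in function 'resize'
```

```bash
cat > run.py <<'E'
from fit import *
for cam in ("top","side"):
    img=cv2.imread(f"pics/{cam}0.png")[...,::-1]
    def near(x,y,r,zt=20):
        q=proj(cam,np.array([[x+a,y+b,z] for a in(-r,r) for b in(-r,r) for z in(0,zt)],float));return [int(q[:,0].min()),int(q[:,1].min()),int(q[:,0].max())+1,int(q[:,1].max())+1]
    for n,m,p,r in [("carrier","carrier",(455,-385,np.pi-.05),78),("rack","rack",(478,-92,.13),64),("tray","tray",(441,402,-.11),82),("dishL","dish",(408,155,0),38),("dishR","dish",(405,-246,0),38)]:
        w=near(p[0],p[1],r)
        s=white(img,w)
        b=(s>.4).astype(np.uint8)
        if n=="carrier": b=cv2.morphologyEx(b,cv2.MORPH_CLOSE,np.ones((3,3)))
        cs,_=cv2.findContours(b,cv2.RETR_EXTERNAL,cv2.CHAIN_APPROX_NONE)
        c=max(cs,key=cv2.contourArea);f=np.zeros_like(b);cv2.drawContours(f,[c],-1,1,-1)
        e=cv2.erode(f,np.ones((3,3)));s=np.where(e>0,1,s)*cv2.dilate(f,np.ones((3,3)))
        v=fit(cam,m,s,w,p,m!="dish")
        print(cam,n,w,v)
        x0,y0,x1,y1=w
        rr=render(cam,m,[v[0],v[1],np.radians(v[2])],w)
        cv2.imwrite(f"pics/f_{cam}_{n}.png",np.dstack([cv2.resize((k*255).astype(np.uint8),(200,200),interpolation=cv2.INTER_NEAREST) for k in (s,rr,s)]))
    for n,p,zt in [("bottle",(441,60),92),("dropper",(487,-229),100)]:
        w=near(p[0],p[1],30,zt);x0,y0,x1,y1=w
        cr=img[y0:y1,x0:x1].astype(int);bg=np.median(cr.reshape(-1,3),0)
        if n=="bottle":
            s=np.clip((cr[...,2]-cr[...,0]-20)/80,0,1);print(" cap",fit(cam,"cap",s,w,p+(0,),False))
        dark=(cr.max(2)<bg.max()*.72)
        blue=(cr[...,2]-cr[...,0]>40); red=(cr[...,0]-cr[...,2]>22)
        s=(dark|blue|red).astype(float); 
        b=cv2.morphologyEx(s.astype(np.uint8),cv2.MORPH_CLOSE,np.ones((5,5)))
        k,l,st,_=cv2.connectedComponentsWithStats(b);i=1+st[1:,4].argmax();s=(l==i).astype(float)
        v=fit(cam,n,s,w,p+(0,),False);print(cam,n,v)
        rr=render(cam,n,[v[0],v[1],0],w)
        cv2.imwrite(f"pics/f_{cam}_{n}.png",cv2.resize(np.dstack([s*255,rr*255,cr[...,0]]).astype(np.uint8),(200,200),interpolation=cv2.INTER_NEAREST))
ims=[cv2.imread(f"pics/f_{c}_{n}.png") for c in("top","side") for n in ("carrier","rack","tray","bottle","dropper")]
ims=[cv2.resize(i,(160,160)) for i in ims]
cv2.imwrite("pics/m.png",cv2.vconcat([cv2.hconcat(ims[:5]),cv2.hconcat(ims[5:])]))
E
python3 - <<'E'
s=open('fit.py').read()
s=s.replace("from scipy","import functools\nget_calibration=functools.lru_cache(get_calibration)\nfrom scipy",1)
open('fit.py','w').write(s)
E
python3 run.py
```

```text
top carrier [397, 232, 456, 289] [ 458.  -386.8  177.3  145.9]
top rack [300, 230, 347, 276] [482.  -93.6   7.8   5. ]
top tray [119, 238, 182, 297] [443.  403.6  -7.1  48.1]
top dishL [222, 264, 251, 293] [411.  154.    0.    4.1]
top dishR [364, 264, 393, 292] [ 402.  -251.     0.     2.5]
 cap [4.47e+02 6.10e+01 0.00e+00 3.00e-01]
top bottle [445.   59.    0.   22.7]
top dropper [ 490. -236.    0.   15.]
side carrier [350, 176, 414, 215] [ 456.5 -394.3  175.3   30.7]
side rack [316, 224, 376, 265] [479.8 -97.5   8.2  77.2]
side tray [237, 335, 342, 419] [442.8 394.5  -5.5 227.2]
side dishL [322, 288, 364, 322] [408.  149.    0.   53.6]
side dishR [370, 208, 404, 233] [ 399.  -254.     0.    27.9]
 cap [444.   61.    0.   19.3]
side bottle [444.   61.    0.   71.3]
side dropper [ 489.  -232.     0.    38.8]
```

View pics/m.png

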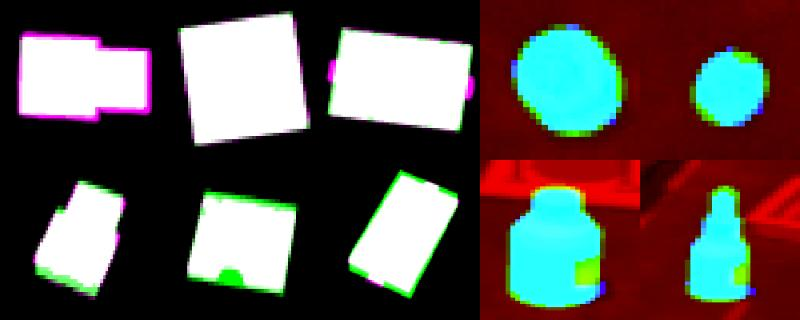

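```bash
sed -e 's/for cam in ("top","side"):/for cam in ("side","top"):/' -e 's/s=white(img,w)/s=white(img,w,95,135)/' -e 's/(455,-385,/(455.,-385,/;s/(408,155,0)/(408.,155.,0)/;s/(405,-246,0)/(405.,-246.,0)/;s/(441,60)/(441.,60.)/;s/(487,-229)/(487.,-229.)/' run.py > run2.py; python3 run2.py
```

```text
side carrier [350, 176, 414, 215] [ 455.9 -390.7  174.7   42.7]
side rack [316, 224, 376, 265] [480.  -97.5   7.8  82.5]
side tray [237, 335, 342, 419] [441.8 399.4  -6.9  58.8]
side dishL [322, 288, 364, 322] [408.3 151.    0.   15.2]
side dishR [370, 208, 404, 233] [ 399.9 -253.4    0.     5.6]
 cap [445.3  60.4   0.   19. ]
side bottle [444.1  61.4   0.   71.2]
side dropper [ 490.  -234.     0.    38.8]
top carrier [397, 232, 456, 289] [ 457.5 -391.7  175.8  249.9]
top rack [300, 230, 347, 276] [481.6 -93.5   7.7  54.3]
top tray [119, 238, 182, 297] [443.4 403.5  -7.  108.4]
top dishL [222, 264, 251, 293] [410.9 154.4   0.   13.6]
top dishR [364, 264, 393, 292] [ 402.3 -251.1    0.    16.9]
 cap [4.471e+02 6.110e+01 0.000e+00 3.000e-01]
top bottle [445.2  59.3   0.   22.2]
top dropper [ 489.5 -236.1    0.    15.1]
```

View pics/m.png

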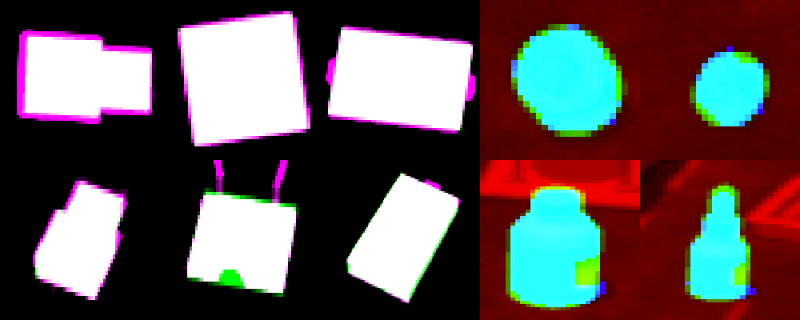

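Run:
```python
from fit import *
img=cv2.imread("pics/top0.png");cv2.imwrite("pics/carT.png",cv2.resize(img[238:280,398:458],None,fx=12,fy=12,interpolation=cv2.INTER_CUBIC))
for x,y,t in [(458,-386.8,177.3),(456.2,-391,175)]:
    t=np.radians(t);c,s=np.cos(t),np.sin(t)
    for cam in("top","side"):
        for ly,h,z in((-26,34,18),(36,24,18),(-26,34,4),(36,24,4)):
            P=np.array([[c*a-s*(ly+b)+x,s*a+c*(ly+b)+y,z] for a,b in((-h,-h),(h,-h),(h,h),(-h,h))]);q=proj(cam,P)
            if cam=="top":
                cv2.polylines(I:=globals().setdefault(f"I{x}",cv2.imread("pics/carT.png")),[np.round((q-[398,238]+.5)*12).astype(np.int32)],True,(0,0,255) if z==18 else (255,0,0),1)
            else:
                J=globals().setdefault(f"J{x}",cv2.resize(cv2.imread("pics/side0.png")[174:216,355:405],None,fx=12,fy=12,interpolation=cv2.INTER_CUBIC))
                cv2.polylines(J,[np.round((q-[355,174]+.5)*12).astype(np.int32)],True,(0,0,255) if z==18 else (255,0,0),1)
cv2.imwrite("pics/carA.png",cv2.resize(cv2.hconcat([I458,J458]),None,fx=.6,fy=.6));k=[v for n,v in globals().items() if n=="I456.2"][0];k2=globals()["J456.2"]
cv2.imwrite("pics/carB.png",cv2.resize(cv2.hconcat([k,k2]),None,fx=.6,fy=.6))
```

```text
(no output)
```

View pics/carA.png

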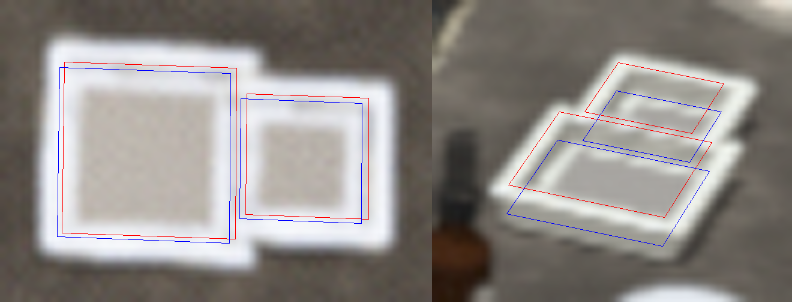

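View pics/carB.png

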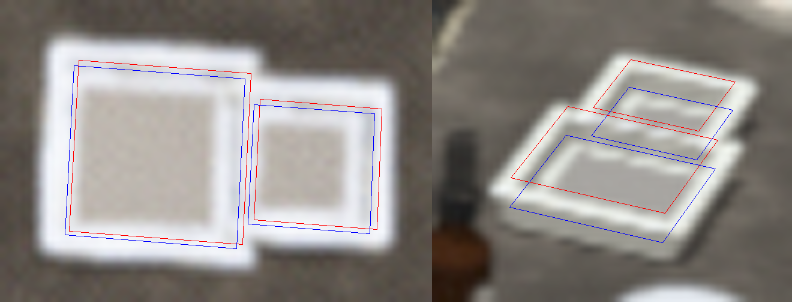

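Run:
```python
from h import *
for n,a in (("wide",(147,153)),("narrow",(303,165))): print(n,"top",ray("top",a[0]/7.2+397.5,a[1]/7.2+237.5,4.5).round(1))
for n,a in (("wide outer L/R mid",(147,153)),): pass
print("narrow outer", ray("top",317/7.2+397.5,165/7.2+237.5,18).round(1), "wide outer", ray("top",148/7.2+397.5,152/7.2+237.5,18).round(1))
print("wide side",ray("side",185/7.2+354.5,178/7.2+173.5,4.5).round(1))
```

```text
wide top [ 459.8 -361.9    4.5]
narrow top [ 454.5 -423.5    4.5]
narrow outer [ 452.6 -426.5   18. ] wide outer [ 458.4 -360.3   18. ]
wide side [ 458.8 -372.7    4.5]
```

Run:
```python
from h import *
a,b=[ray("top",u/4+109.5,v/4+229.5,4) for u,v in((297,178),(453,226))]
c,d=[ray("side",u/4.7+244.5,v/4.7+289.5,4) for u,v in((341,275),(487,140))]
for p,q in((a,b),(c,d)): print(p.round(1),q.round(1),((p+q)/2).round(1),np.linalg.norm(p-q).round(1),np.degrees(np.arctan2((p-q)[1],(p-q)[0])).round(1))
```

```text
[422.4 308.1   4. ] [387.  195.7   4. ] [404.7 251.9   4. ] 117.9 72.5
[419.6 306.    4. ] [384.3 193.2   4. ] [401.9 249.6   4. ] 118.2 72.6
```

```bash
cat > plan.py <<'E'
import sys
from rig import ctrl
import numpy as np
s=ctrl.sense();p=np.array(s["eef_pos"]);q=s["ee_rot"]
psi=np.degrees(2*np.arctan2(q[2],q[1]));
psi=(psi+180)%360-180
print("t",round(s["time_s"],2),"pos",p.round(1),"psi",round(psi,2),"q0,q3",np.round([q[0],q[3]],4),"F",np.round(s["force"],1),"g",round(s["grip_width"],3),"j",np.round(s["joints"],2))
if len(sys.argv)>4:
    t=np.array([float(v) for v in sys.argv[1:4]]);tp=float(sys.argv[4]);n=int(sys.argv[5]) if len(sys.argv)>5 else 0
    dps=(tp-psi+180)%360-180
    print("need dpos",(t-p).round(1),"dpsi",round(dps,2))
    def loc(d,a):
        a=np.radians(a);return np.array([d[0]*np.cos(a)+d[1]*np.sin(a),d[0]*np.sin(a)-d[1]*np.cos(a),-d[2]])
    if not n: n=max(1,int(np.ceil(max(np.linalg.norm(t-p)/40,abs(dps)/9))))
    for i in range(n):
        print(np.round(loc(t-p,psi)/50/(n-i),3).tolist(),"drz",round(-dps/10/n,2))
        p=p+(t-p)/(n-i);psi+=dps/n
E
python3 plan.py 445 60 200 90 15
```

```text
t 0.9 pos [ 233.  -470.5  231.3] psi 26.34 q0,q3 [-0.  0.] F [ 0.   0.9 -0.4] g 1.004 j [-1.33  0.31  1.5   0.    1.33 -0.22]
need dpos [212.  530.5 -31.3] dpsi 63.66
[0.567, -0.508, 0.042] drz -0.42
[0.603, -0.465, 0.042] drz -0.42
[0.636, -0.419, 0.042] drz -0.42
[0.665, -0.371, 0.042] drz -0.42
[0.691, -0.321, 0.042] drz -0.42
[0.713, -0.269, 0.042] drz -0.42
[0.731, -0.215, 0.042] drz -0.42
[0.745, -0.161, 0.042] drz -0.42
[0.754, -0.105, 0.042] drz -0.42
[0.76, -0.049, 0.042] drz -0.42
[0.762, 0.008, 0.042] drz -0.42
[0.759, 0.064, 0.042] drz -0.42
[0.752, 0.12, 0.042] drz -0.42
[0.741, 0.175, 0.042] drz -0.42
[0.726, 0.23, 0.042] drz -0.42
```

Call:
servo_tool(motion=[{"dr": [0, 0, -0.42], "delta_pos": [0.57, -0.51, 0.04], "hand": 1}, {"dr": [0, 0, -0.42], "delta_pos": [0.6, -0.46, 0.04], "hand": 1}, {"dr": [0, 0, -0.42], "delta_pos": [0.64, -0.42, 0.04], "hand": 1}, {"dr": [0, 0, -0.42], "delta_pos": [0.66, -0.37, 0.04], "hand": 1}, {"dr": [0, 0, -0.42], "delta_pos": [0.69, -0.32, 0.04], "hand": 1}, {"dr": [0, 0, -0.42], "delta_pos": [0.71, -0.27, 0.04], "hand": 1}, {"dr": [0, 0, -0.42], "delta_pos": [0.73, -0.21, 0.04], "hand": 1}, {"dr": [0, 0, -0.42], "delta_pos": [0.74, -0.16, 0.04], "hand": 1}, {"dr": [0, 0, -0.42], "delta_pos": [0.75, -0.1, 0.04], "hand": 1}, {"dr": [0, 0, -0.42], "delta_pos": [0.76, -0.05, 0.04], "hand": 1}], squeeze=25)

```text
time_s: 2.15
eef_pos: [375.3, -108.0, 211.1]
ee_rot: [0.002, 0.822, 0.57, 0.0]
force: [1.2, -1.0, 0.3]
grip_width: 0.997
```

```bash
python3 plan.py 445 60 160 90
```

```text
t 2.15 pos [ 375.3 -108.   211.1] psi 69.44 q0,q3 [0.0017 0.0004] F [ 1.2 -1.   0.3] g 0.997 j [-0.58  0.03  1.89 -0.    1.22 -0.22]
need dpos [ 69.7 168.  -51.1] dpsi 20.56
[0.727, 0.025, 0.204] drz -0.41
[0.723, 0.077, 0.204] drz -0.41
[0.716, 0.129, 0.204] drz -0.41
[0.705, 0.18, 0.204] drz -0.41
[0.69, 0.23, 0.204] drz -0.41
```

Call:
servo_tool(motion=[{"dr": [0, 0, -0.41], "delta_pos": [0.73, 0.03, 0.2], "hand": 1}, {"dr": [0, 0, -0.41], "delta_pos": [0.72, 0.08, 0.2], "hand": 1}, {"dr": [0, 0, -0.41], "delta_pos": [0.72, 0.13, 0.2], "hand": 1}, {"dr": [0, 0, -0.41], "delta_pos": [0.7, 0.18, 0.2], "hand": 1}, {"dr": [0, 0, -0.41], "delta_pos": [0.69, 0.23, 0.2], "hand": 1}, {"dr": [0, 0, 0], "delta_pos": [0, 0, 0], "hand": 1}])

```text
time_s: 2.9
eef_pos: [447.4, 67.5, 160.0]
ee_rot: [0.003, 0.702, 0.712, 0.001]
force: [0.1, 0.4, 0.5]
grip_width: 1.004
```

```bash
python3 - <<'E'
from h import *
for n in ("side","top"):
    p,d=capture(n); cv2.imwrite(f"pics/{n}1.png",p[...,::-1])
s=cv2.imread("pics/side1.png")[150:330,250:430];t=cv2.imread("pics/top1.png")[200:300,220:320]
cv2.imwrite("pics/b1.png",cv2.hconcat([cv2.resize(s,(400,400)),cv2.resize(t,(400,400))]))
E
python3 plan.py 445.5 60.5 30 90
```

```text
t 3.0 pos [447.3  65.9 160.7] psi 90.67 q0,q3 [0.0038 0.0008] F [0.3 0.2 0.2] g 1.001 j [-0.11  0.22  1.81 -0.    1.1  -0.12]
need dpos [  -1.8   -5.4 -130.7] dpsi -0.67
[-0.027, -0.009, 0.653] drz 0.02
[-0.027, -0.009, 0.653] drz 0.02
[-0.027, -0.009, 0.653] drz 0.02
[-0.027, -0.009, 0.653] drz 0.02
```

View pics/b1.png

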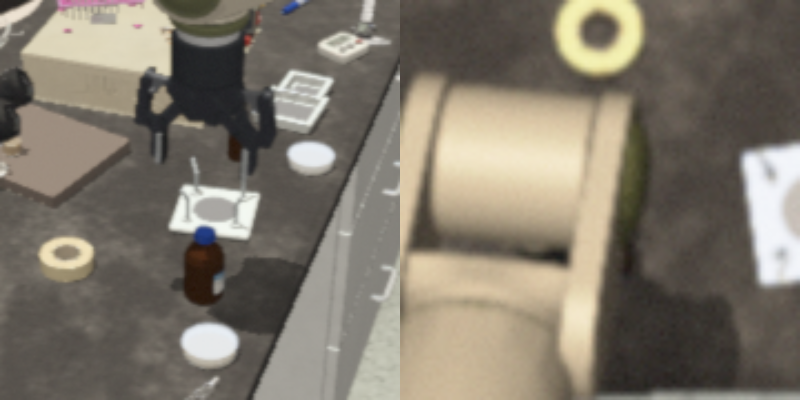

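The side crop shows the open gripper above the bottle, whose cap is at about (205,235) in the crop, and the path down looks clear. The arm hides the bottle in the top view.

Call:
servo_tool(motion=[{"dr": [0, 0, 0.02], "delta_pos": [-0.05, -0.02, 0.5], "hand": 1}, {"dr": [0, 0, 0.02], "delta_pos": [-0.05, -0.02, 0.5], "hand": 1}, {"dr": [0, 0, 0.02], "delta_pos": [0, 0, 0.5], "hand": 1}, {"dr": [0, 0, 0], "delta_pos": [0, 0, 0.5], "hand": 1}, {"dr": [0, 0, 0], "delta_pos": [0, 0, 0.2], "hand": 1}, {"dr": [0, 0, 0], "delta_pos": [0, 0, 0], "hand": 1}])

```text
time_s: 3.75
eef_pos: [447.5, 54.7, 51.1]
ee_rot: [0.007, 0.71, 0.704, 0.003]
force: [-0.7, 0.1, -0.3]
grip_width: 0.998
```

```bash
python3 - <<'E'
from h import *
p,d=capture("side"); cv2.imwrite(f"pics/side2.png",cv2.resize(p[150:330,250:430,::-1],(600,600)))
E
python3 plan.py 445.5 60.5 21 90
```

```text
t 3.8 pos [447.7  54.7  51.4] psi 89.46 q0,q3 [0.0071 0.0028] F [-0.3 -0.4 -0.5] g 1.0 j [-0.14  0.39  1.93 -0.01  0.8  -0.12]
need dpos [ -2.2   5.8 -30.4] dpsi 0.54
[0.115, -0.046, 0.609] drz -0.05
```

View pics/side2.png

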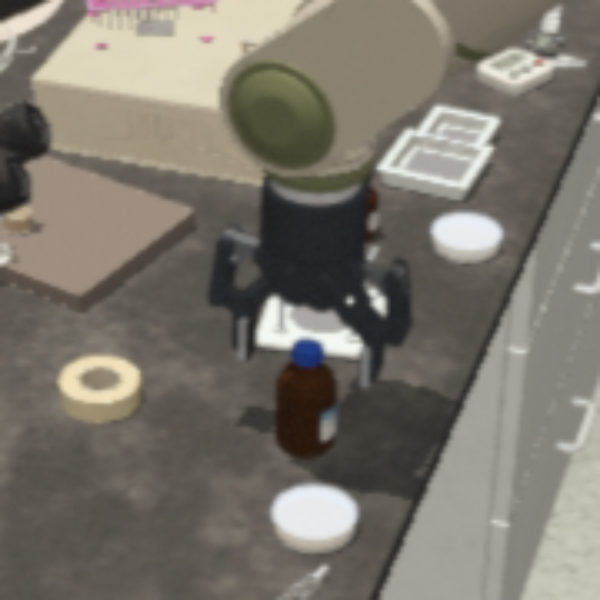

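```bash
python3 - <<'E'
from h import *
for u,v,z in((243,357,64),(368,387,64),(307,352,83)): print(ray("side",u/3.333+249.7,v/3.333+149.7,z).round(1))
s=open('plan.py').read()
s=s.replace('if len(sys','from scipy.spatial.transform import Rotation as R\nR0=R.from_quat([q[1],q[2],q[3],q[0]])\nif len(sys',1)
s=s.replace('    def loc','    h=np.radians(tp)/2;Rd=R.from_quat([np.cos(h),np.sin(h),0,0]);print("total rotvec(10deg)",np.round((R0.inv()*Rd).as_rotvec()*18/np.pi,3).tolist())\n    def loc',1)
open('plan.py','w').write(s)
E
python3 plan.py 445.5 60.5 21 90
```

```text
[494.2  59.2  64. ]
[396.5  63.4  64. ]
[443.9  62.6  83. ]
t 3.8 pos [447.7  54.7  51.4] psi 89.46 q0,q3 [0.0071 0.0028] F [-0.3 -0.4 -0.5] g 1.0 j [-0.14  0.39  1.93 -0.01  0.8  -0.12]
need dpos [ -2.2   5.8 -30.4] dpsi 0.54
total rotvec(10deg) [0.081, 0.034, -0.054]
[0.115, -0.046, 0.609] drz -0.05
```

The side crop shows the fingers straddling the bottle, with tips at (243,357) and (368,387) and the cap at (307,352). They still sit about 6 mm behind it in y, so I'll correct that and the tilt, then descend.

Call:
servo_tool(motion=[{"dr": [0.08, 0.03, -0.05], "delta_pos": [0.12, -0.04, 0.0], "hand": 1}, {"dr": [0, 0, 0], "delta_pos": [0, 0, 0.2], "hand": 1}, {"dr": [0, 0, 0], "delta_pos": [0, 0, 0.2], "hand": 1}, {"dr": [0, 0, 0], "delta_pos": [0, 0, 0.2], "hand": 1}, {"dr": [0, 0, 0], "delta_pos": [0, 0, 0], "hand": 1}])

```text
time_s: 4.42
eef_pos: [446.4, 61.1, 20.7]
ee_rot: [0.001, 0.707, 0.707, 0.0]
force: [-0.6, -0.7, 0.3]
grip_width: 0.999
```

```bash
python3 plan.py 445.5 60.5 21 90
```

```text
t 4.42 pos [446.4  61.1  20.7] psi 90.0 q0,q3 [0.0008 0.0003] F [-0.6 -0.7  0.3] g 0.999 j [-0.12  0.46  1.94 -0.    0.74 -0.12]
need dpos [-0.9 -0.6  0.3] dpsi 0.0
total rotvec(10deg) [0.009, 0.004, -0.0]
[-0.012, -0.017, -0.007] drz -0.0
```

Call:
servo_tool(motion=[{"dr": [0, 0, 0], "delta_pos": [0, 0, 0], "hand": 0.6}, {"dr": [0, 0, 0], "delta_pos": [0, 0, 0], "hand": 0.6}, {"dr": [0, 0, 0], "delta_pos": [0, 0, 0], "hand": 0.57}, {"dr": [0, 0, 0], "delta_pos": [0, 0, 0], "hand": 0.54}, {"dr": [0, 0, 0], "delta_pos": [0, 0, 0], "hand": 0.5}, {"dr": [0, 0, 0], "delta_pos": [0, 0, 0], "hand": 0.4}, {"dr": [0, 0, 0], "delta_pos": [0, 0, 0], "hand": 0.3}, {"dr": [0, 0, 0], "delta_pos": [0, 0, 0], "hand": 0.3}], squeeze=30)

```text
time_s: 5.42
eef_pos: [446.6, 61.0, 21.3]
ee_rot: [0.001, 0.707, 0.707, 0.001]
force: [0.0, 0.3, 0.8]
grip_width: 0.515
```

```bash
python3 plan.py 445.5 60.5 100 90 4
```

```text
t 5.42 pos [446.6  61.   21.3] psi 90.0 q0,q3 [0.0011 0.0005] F [0.  0.3 0.8] g 0.515 j [-0.12  0.46  1.94 -0.    0.74 -0.12]
need dpos [-1.1 -0.5 78.7] dpsi 0.0
total rotvec(10deg) [0.013, 0.005, -0.0]
[-0.002, -0.005, -0.394] drz -0.0
[-0.002, -0.005, -0.394] drz -0.0
[-0.002, -0.005, -0.394] drz -0.0
[-0.002, -0.005, -0.394] drz -0.0
```

Call:
servo_tool(motion=[{"dr": [0, 0, 0], "delta_pos": [0, 0, -0.2], "hand": 0.3}, {"dr": [0, 0, 0], "delta_pos": [0, 0, -0.4], "hand": 0.3}, {"dr": [0, 0, 0], "delta_pos": [0, 0, -0.5], "hand": 0.3}, {"dr": [0, 0, 0], "delta_pos": [0, 0, -0.5], "hand": 0.3}, {"dr": [0, 0, 0], "delta_pos": [0, 0, -0.5], "hand": 0.3}, {"dr": [0, 0, 0], "delta_pos": [0, 0, -0.3], "hand": 0.3}, {"dr": [0, 0, 0], "delta_pos": [0, 0, 0], "hand": 0.3}])

```text
time_s: 6.3
eef_pos: [446.4, 61.2, 148.2]
ee_rot: [0.002, 0.707, 0.707, 0.001]
force: [-0.3, -0.4, -2.0]
grip_width: 0.509
```

```bash
python3 - <<'E'
from h import *
p,d=capture("side"); cv2.imwrite(f"pics/side3.png",cv2.resize(p[150:330,250:430,::-1],(600,600)))
E
python3 plan.py 459 -364 140 86 14
```

```text
t 6.35 pos [446.   61.2 147.5] psi 89.99 q0,q3 [0.0016 0.001 ] F [ 0.4  0.2 -0.7] g 0.512 j [-0.12  0.24  1.83 -0.    1.07 -0.12]
need dpos [  13.  -425.2   -7.5] dpsi -3.99
total rotvec(10deg) [0.021, 0.004, 0.399]
[-0.607, 0.019, 0.011] drz 0.03
[-0.607, 0.022, 0.011] drz 0.03
[-0.607, 0.025, 0.011] drz 0.03
[-0.607, 0.028, 0.011] drz 0.03
[-0.607, 0.031, 0.011] drz 0.03
[-0.607, 0.034, 0.011] drz 0.03
[-0.607, 0.037, 0.011] drz 0.03
[-0.606, 0.04, 0.011] drz 0.03
[-0.606, 0.043, 0.011] drz 0.03
[-0.606, 0.046, 0.011] drz 0.03
[-0.606, 0.049, 0.011] drz 0.03
[-0.606, 0.052, 0.011] drz 0.03
[-0.605, 0.055, 0.011] drz 0.03
[-0.605, 0.058, 0.011] drz 0.03
```

View pics/side3.png

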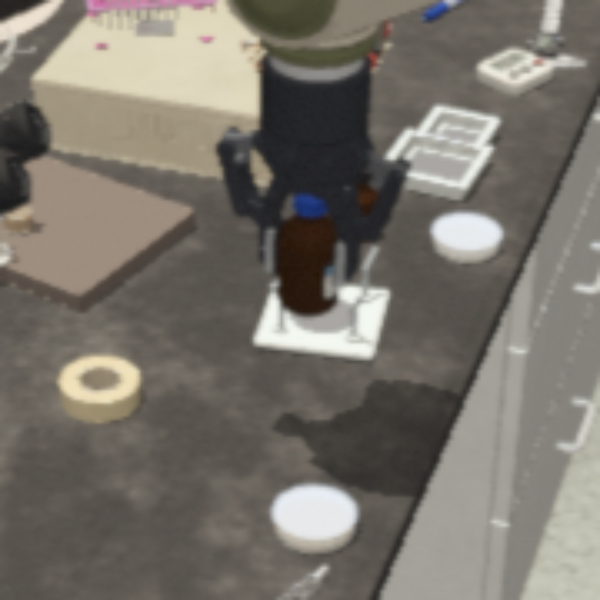

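The bottle is held upright, with its cap at (310,205) and foot at (305,310) in the crop. Next I'll carry it across, starting and stopping softly.

Call:
servo_tool(motion=[{"dr": [0, 0, 0.03], "delta_pos": [-0.2, 0.01, 0], "hand": 0.3}, {"dr": [0, 0, 0.03], "delta_pos": [-0.4, 0.02, 0], "hand": 0.3}, {"dr": [0, 0, 0.03], "delta_pos": [-0.6, 0.02, 0], "hand": 0.3}, {"dr": [0, 0, 0.03], "delta_pos": [-0.7, 0.03, 0], "hand": 0.3}, {"dr": [0, 0, 0.03], "delta_pos": [-0.7, 0.03, 0], "hand": 0.3}, {"dr": [0, 0, 0.03], "delta_pos": [-0.7, 0.03, 0], "hand": 0.3}, {"dr": [0, 0, 0.03], "delta_pos": [-0.7, 0.03, 0], "hand": 0.3}, {"dr": [0, 0, 0.03], "delta_pos": [-0.7, 0.04, 0], "hand": 0.3}, {"dr": [0, 0, 0.03], "delta_pos": [-0.7, 0.04, 0], "hand": 0.3}, {"dr": [0, 0, 0.03], "delta_pos": [-0.7, 0.04, 0], "hand": 0.3}, {"dr": [0, 0, 0.03], "delta_pos": [-0.7, 0.05, 0], "hand": 0.3}, {"dr": [0, 0, 0.03], "delta_pos": [-0.6, 0.05, 0], "hand": 0.3}, {"dr": [0, 0, 0.03], "delta_pos": [-0.5, 0.05, 0], "hand": 0.3}, {"dr": [0, 0, 0], "delta_pos": [-0.3, 0.03, 0], "hand": 0.3}, {"dr": [0, 0, 0], "delta_pos": [-0.1, 0, 0], "hand": 0.3}])

```text
time_s: 8.22
eef_pos: [445.7, -373.3, 134.8]
ee_rot: [-0.008, 0.733, 0.68, -0.001]
force: [0.1, -0.1, -1.7]
grip_width: 0.51
```

```bash
python3 plan.py 459 -364 70 86
```

```text
t 8.22 pos [ 445.7 -373.3  134.8] psi 85.65 q0,q3 [-0.0081 -0.0014] F [ 0.1 -0.1 -1.7] g 0.51 j [-0.9   0.53  1.44 -0.    1.19 -0.82]
need dpos [ 13.3   9.3 -64.8] dpsi 0.35
total rotvec(10deg) [-0.079, -0.052, -0.035]
[0.103, 0.125, 0.648] drz -0.02
[0.102, 0.125, 0.648] drz -0.02
```

Call:
servo_tool(motion=[{"dr": [-0.08, -0.05, -0.03], "delta_pos": [0.2, 0.15, 0.2], "hand": 0.3}, {"dr": [0, 0, 0], "delta_pos": [0, 0.12, 0.4], "hand": 0.3}, {"dr": [0, 0, 0], "delta_pos": [0, 0, 0.4], "hand": 0.3}, {"dr": [0, 0, 0], "delta_pos": [0, 0, 0.2], "hand": 0.3}, {"dr": [0, 0, 0], "delta_pos": [0, 0, 0], "hand": 0.3}])

```text
time_s: 8.85
eef_pos: [460.1, -362.8, 70.5]
ee_rot: [-0.001, 0.731, 0.682, 0.0]
force: [0.2, -0.0, -1.1]
grip_width: 0.511
```

```bash
python3 - <<'E'
from h import *
p,d=capture("side"); cv2.imwrite(f"pics/side4.png",cv2.resize(p[110:230,320:440,::-1],(600,600)))
p,d=capture("top"); cv2.imwrite(f"pics/top4.png",cv2.resize(p[200:300,350:470,::-1],(720,600)))
E
python3 plan.py 459 -364 27 86
```

```text
t 8.95 pos [ 460.4 -363.2   71.5] psi 86.03 q0,q3 [-0.0005  0.0001] F [-0.8  0.3 -0.3] g 0.51 j [-0.87  0.61  1.49  0.    1.04 -0.8 ]
need dpos [ -1.4  -0.8 -44.5] dpsi -0.03
total rotvec(10deg) [-0.003, -0.005, 0.003]
[-0.009, -0.013, 0.445] drz 0.0
[-0.009, -0.013, 0.445] drz 0.0
```

View pics/side4.png

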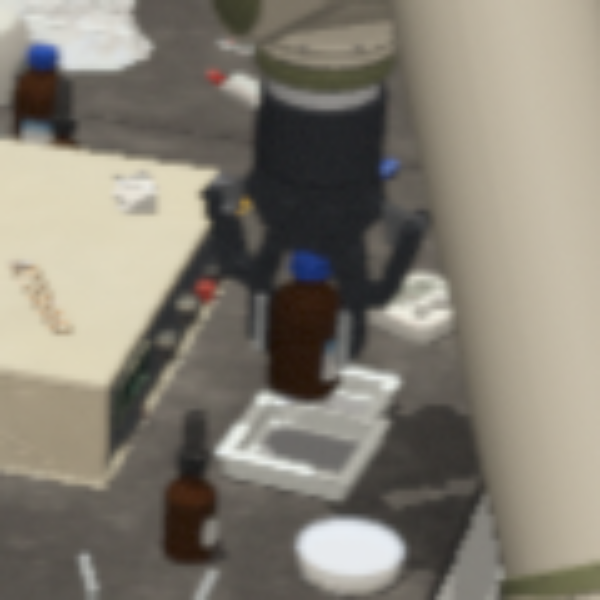

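View pics/top4.png

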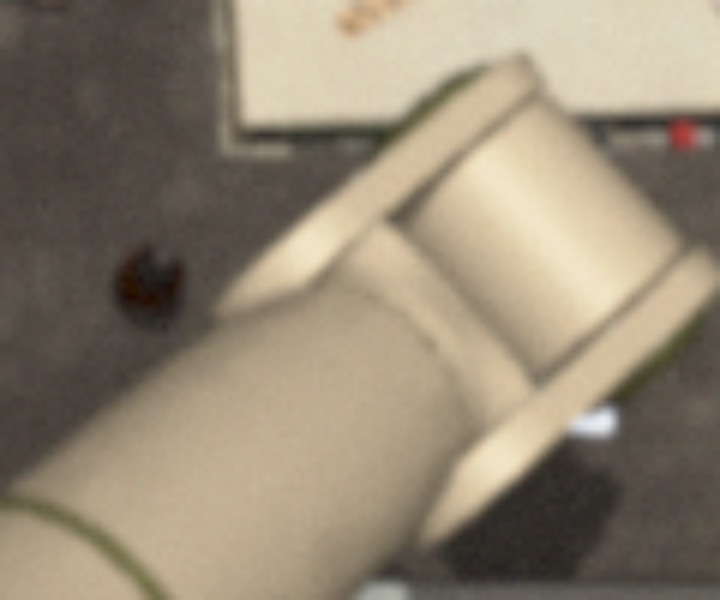

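The side crop shows the bottle upright, with its foot at (303,390) above the wide well at (315,445). The top view is blocked by the arm. I'll lower it gently.

Call:
servo_tool(motion=[{"dr": [0, 0, 0], "delta_pos": [-0.01, -0.02, 0.25], "hand": 0.3}, {"dr": [0, 0, 0], "delta_pos": [0, 0, 0.3], "hand": 0.3}, {"dr": [0, 0, 0], "delta_pos": [0, 0, 0.2], "hand": 0.3}, {"dr": [0, 0, 0], "delta_pos": [0, 0, 0.1], "hand": 0.3}, {"dr": [0, 0, 0], "delta_pos": [0, 0, 0], "hand": 0.3}])

```text
time_s: 9.57
eef_pos: [459.4, -364.0, 26.6]
ee_rot: [-0.0, 0.731, 0.682, 0.0]
force: [0.9, 0.4, -0.7]
grip_width: 0.513
```

```bash
python3 plan.py 459 -364 25.5 86
```

```text
t 9.57 pos [ 459.4 -364.    26.6] psi 86.02 q0,q3 [-0.0001  0.0001] F [ 0.9  0.4 -0.7] g 0.513 j [-0.87  0.67  1.52  0.    0.95 -0.8 ]
need dpos [-0.4 -0.  -1.1] dpsi -0.02
total rotvec(10deg) [0.0, -0.001, 0.002]
[-0.001, -0.007, 0.022] drz 0.0
```

Call:
servo_tool(motion=[{"dr": [0, 0, 0], "delta_pos": [0, 0, 0.02], "hand": 0.3}, {"dr": [0, 0, 0], "delta_pos": [0, 0, 0.01], "hand": 0.3}, {"dr": [0, 0, 0], "delta_pos": [0, 0, 0], "hand": 0.3}])

```text
time_s: 9.95
eef_pos: [459.7, -364.3, 25.8]
ee_rot: [0.001, 0.731, 0.682, 0.0]
force: [-0.1, -0.8, -0.4]
grip_width: 0.508
```

Call:
servo_tool(motion=[{"dr": [0, 0, 0], "delta_pos": [0, 0, 0.01], "hand": 0.3}, {"dr": [0, 0, 0], "delta_pos": [0, 0, 0.01], "hand": 0.3}, {"dr": [0, 0, 0], "delta_pos": [0, 0, 0.01], "hand": 0.3}])

```text
time_s: 10.32
eef_pos: [459.8, -364.5, 25.3]
ee_rot: [0.001, 0.731, 0.682, -0.0]
force: [-2.4, 1.4, 6.3]
grip_width: 0.51
```

Contact (6 N up). I'll open.

Call:
servo_tool(motion=[{"dr": [0, 0, 0], "delta_pos": [0, 0, 0], "hand": 0.55}, {"dr": [0, 0, 0], "delta_pos": [0, 0, 0], "hand": 0.65}, {"dr": [0, 0, 0], "delta_pos": [0, 0, 0], "hand": 0.85}, {"dr": [0, 0, 0], "delta_pos": [0, 0, 0], "hand": 1}, {"dr": [0, 0, 0], "delta_pos": [0, 0, 0], "hand": 1}, {"dr": [0, 0, 0], "delta_pos": [0, 0, -0.3], "hand": 1}, {"dr": [0, 0, 0], "delta_pos": [0, 0, -0.6], "hand": 1}, {"dr": [0, 0, 0], "delta_pos": [0, 0, -0.8], "hand": 1}, {"dr": [0, 0, 0], "delta_pos": [0, 0, -0.9], "hand": 1}, {"dr": [0, 0, 0], "delta_pos": [0, 0, -0.4], "hand": 1}])

```text
time_s: 11.58
eef_pos: [459.4, -364.0, 182.9]
ee_rot: [0.002, 0.731, 0.682, -0.0]
force: [0.4, -0.2, 0.1]
grip_width: 1.006
```

```bash
python3 - <<'E'
from h import *
p,d=capture("side"); cv2.imwrite(f"pics/side5.png",cv2.resize(p[110:230,320:440,::-1],(600,600)))
E
python3 plan.py 489.8 -235 170 90
```

```text
t 11.62 pos [ 459.9 -364.6  184.9] psi 86.03 q0,q3 [ 0.003  -0.0001] F [-0.1 -0.3  2.6] g 1.005 j [-0.87  0.48  1.38  0.    1.28 -0.8 ]
need dpos [ 29.9 129.6 -14.9] dpsi 3.97
total rotvec(10deg) [0.024, 0.025, -0.397]
[0.657, 0.104, 0.074] drz -0.1
[0.655, 0.116, 0.074] drz -0.1
[0.653, 0.127, 0.074] drz -0.1
[0.65, 0.138, 0.074] drz -0.1
```

View pics/side5.png

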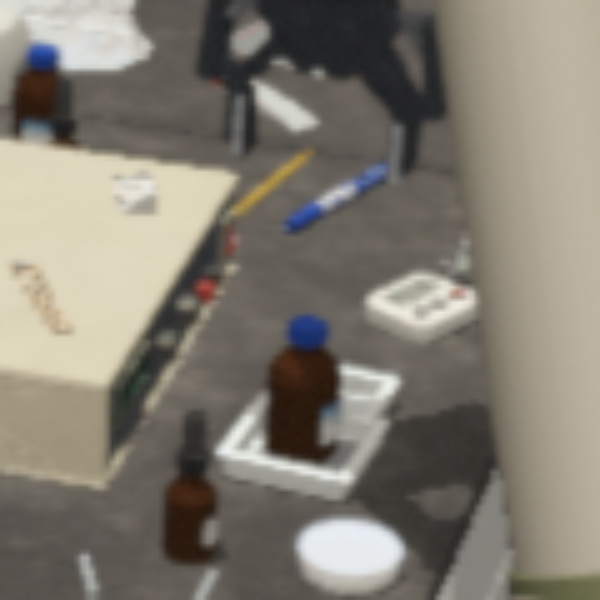

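The bottle stands upright in the wide well, foot at (305,450) in the crop. Now the dropper: I'll take it by the bulb with the jaws half open.

Call:
servo_tool(motion=[{"dr": [0.02, 0.02, -0.1], "delta_pos": [0.5, 0.08, 0], "hand": 0.5}, {"dr": [0, 0, -0.1], "delta_pos": [0.7, 0.12, 0.1], "hand": 0.5}, {"dr": [0, 0, -0.1], "delta_pos": [0.7, 0.13, 0.1], "hand": 0.5}, {"dr": [0, 0, -0.1], "delta_pos": [0.5, 0.13, 0.1], "hand": 0.5}, {"dr": [0, 0, 0], "delta_pos": [0.2, 0.04, 0.2], "hand": 0.5}, {"dr": [0, 0, 0], "delta_pos": [0, 0, 0], "hand": 0.5}])

```text
time_s: 12.38
eef_pos: [489.7, -226.1, 157.0]
ee_rot: [-0.002, 0.705, 0.709, -0.0]
force: [-0.3, -0.4, -1.3]
grip_width: 0.498
```

```bash
python3 plan.py 489.8 -235 120 90
```

```text
t 12.38 pos [ 489.7 -226.1  157. ] psi 90.35 q0,q3 [-0.0018 -0.    ] F [-0.3 -0.4 -1.3] g 0.498 j [-0.65  0.41  1.56  0.    1.17 -0.66]
need dpos [  0.1  -8.9 -37. ] dpsi -0.35
total rotvec(10deg) [-0.015, -0.015, 0.035]
[-0.178, 0.001, 0.74] drz 0.04
```

Call:
servo_tool(motion=[{"dr": [-0.01, -0.01, 0.03], "delta_pos": [-0.18, 0, 0.3], "hand": 0.5}, {"dr": [0, 0, 0], "delta_pos": [0, 0, 0.4], "hand": 0.5}, {"dr": [0, 0, 0], "delta_pos": [0, 0, 0], "hand": 0.5}])

```text
time_s: 12.75
eef_pos: [488.9, -238.3, 119.3]
ee_rot: [-0.001, 0.708, 0.706, -0.0]
force: [-0.1, 0.4, 0.5]
grip_width: 0.499
```

```bash
python3 - <<'E'
from h import *
p,d=capture("side"); cv2.imwrite(f"pics/side6.png",cv2.resize(p[130:250,290:410,::-1],(600,600)))
E
python3 plan.py 489.8 -235 73 90
```

```text
t 12.8 pos [ 489.4 -238.6  120.3] psi 89.85 q0,q3 [ 0.0003 -0.0002] F [ 0.5 -0.8  0.5] g 0.501 j [-0.67  0.47  1.58 -0.    1.09 -0.67]
need dpos [  0.4   3.6 -47.3] dpsi 0.15
total rotvec(10deg) [0.001, 0.004, -0.015]
[0.036, 0.004, 0.473] drz -0.01
[0.036, 0.004, 0.473] drz -0.01
```

View pics/side6.png

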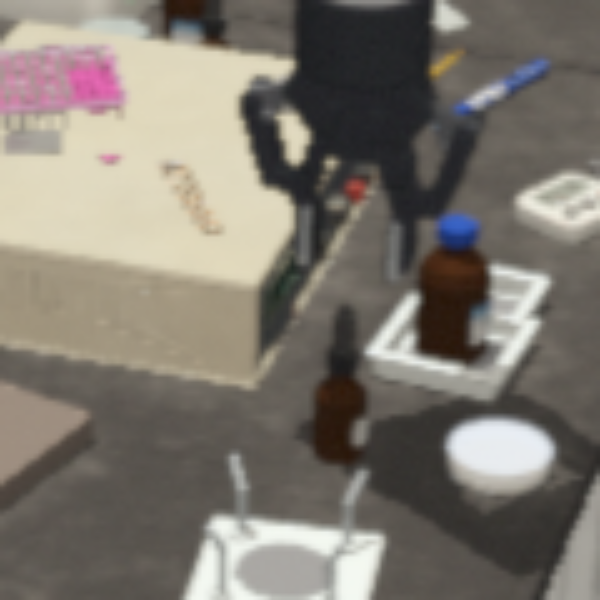

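The dropper's bulb is at (345,325) in the crop and lies between the finger lines. I'll descend and grip.

Call:
servo_tool(motion=[{"dr": [0, 0, 0], "delta_pos": [0.07, 0.01, 0.2], "hand": 0.5}, {"dr": [0, 0, 0], "delta_pos": [0, 0, 0.35], "hand": 0.5}, {"dr": [0, 0, 0], "delta_pos": [0, 0, 0.3], "hand": 0.5}, {"dr": [0, 0, 0], "delta_pos": [0, 0, 0.1], "hand": 0.5}, {"dr": [0, 0, 0], "delta_pos": [0, 0, 0], "hand": 0.5}])

```text
time_s: 13.42
eef_pos: [490.5, -236.2, 71.6]
ee_rot: [0.002, 0.708, 0.706, -0.0]
force: [0.2, 0.7, 0.3]
grip_width: 0.494
```

```bash
python3 - <<'E'
from h import *
p,d=capture("side"); cv2.imwrite(f"pics/side7.png",cv2.resize(p[130:250,290:410,::-1],(600,600)))
E
python3 plan.py 489.8 -235 73 90
```

```text
t 13.47 pos [ 490.6 -236.2   71.8] psi 89.78 q0,q3 [ 0.002 -0.   ] F [-0.5  1.3 -0.1] g 0.496 j [-0.66  0.53  1.63 -0.    0.98 -0.66]
need dpos [-0.8  1.2  1.2] dpsi 0.22
total rotvec(10deg) [0.016, 0.016, -0.022]
[0.025, -0.016, -0.023] drz -0.02
```

View pics/side7.png

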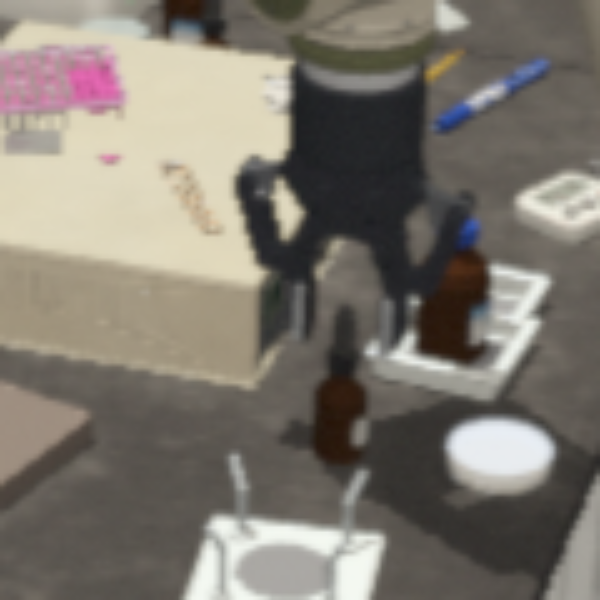

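Call:
servo_tool(motion=[{"dr": [0.02, 0.02, 0], "delta_pos": [0.02, -0.01, -0.03], "hand": 0.35}, {"dr": [0, 0, 0], "delta_pos": [0, 0, 0], "hand": 0.25}, {"dr": [0, 0, 0], "delta_pos": [0, 0, 0], "hand": 0.2}, {"dr": [0, 0, 0], "delta_pos": [0, 0, 0], "hand": 0.15}, {"dr": [0, 0, 0], "delta_pos": [0, 0, 0], "hand": 0.1}, {"dr": [0, 0, 0], "delta_pos": [0, 0, 0], "hand": 0}, {"dr": [0, 0, 0], "delta_pos": [0, 0, 0], "hand": 0}], squeeze=20)

```text
time_s: 14.35
eef_pos: [490.6, -235.6, 74.8]
ee_rot: [0.001, 0.708, 0.706, 0.0]
force: [0.2, 0.4, 0.2]
grip_width: 0.141
```

Call:
servo_tool(motion=[{"dr": [0, 0, 0], "delta_pos": [0, 0, -0.1], "hand": 0}, {"dr": [0, 0, 0], "delta_pos": [0, 0, -0.3], "hand": 0}, {"dr": [0, 0, 0], "delta_pos": [0, 0, -0.5], "hand": 0}, {"dr": [0, 0, 0], "delta_pos": [0, 0, -0.5], "hand": 0}, {"dr": [0, 0, 0], "delta_pos": [0, 0, -0.5], "hand": 0}, {"dr": [0, 0, 0], "delta_pos": [0, 0, -0.4], "hand": 0}, {"dr": [0, 0, 0], "delta_pos": [0, 0, -0.1], "hand": 0}])

```text
time_s: 15.22
eef_pos: [490.5, -235.5, 203.9]
ee_rot: [0.002, 0.708, 0.706, 0.0]
force: [-0.5, 0.2, -0.8]
grip_width: 0.135
```

```bash
python3 - <<'E'
from h import *
p,d=capture("side"); cv2.imwrite(f"pics/side8.png",cv2.resize(p[110:230,290:410,::-1],(600,600)))
E
python3 plan.py 454.5 -426 190 86
```

```text
t 15.28 pos [ 490.5 -235.5  203.8] psi 89.79 q0,q3 [0.0023 0.0003] F [-0.1  0.3  0.1] g 0.132 j [-0.66  0.37  1.49  0.    1.28 -0.66]
need dpos [ -36.  -190.5  -13.8] dpsi -3.79
total rotvec(10deg) [0.021, 0.015, 0.379]
[-0.763, -0.141, 0.055] drz 0.08
[-0.764, -0.131, 0.055] drz 0.08
[-0.766, -0.121, 0.055] drz 0.08
[-0.768, -0.111, 0.055] drz 0.08
[-0.769, -0.101, 0.055] drz 0.08
```

View pics/side8.png

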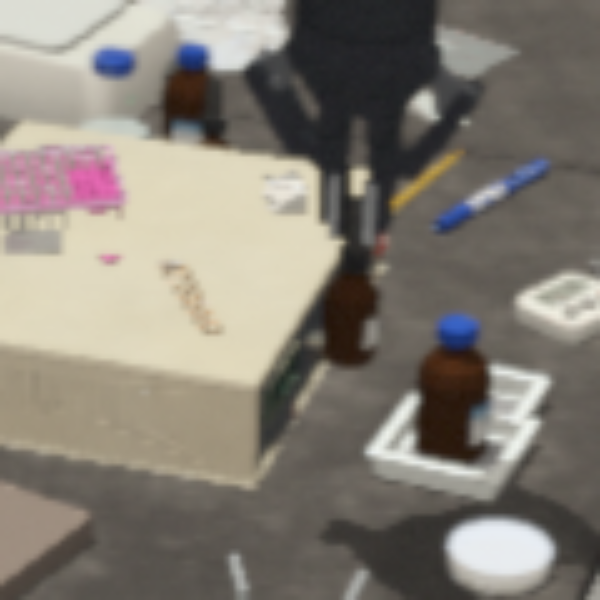

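The dropper is held upright by the bulb at about (350,320), with its foot 129 mm above the bench. That clears the bottle on the way across.

Call:
servo_tool(motion=[{"dr": [0.02, 0.01, 0.06], "delta_pos": [-0.2, -0.05, 0], "hand": 0}, {"dr": [0, 0, 0.06], "delta_pos": [-0.45, -0.08, 0], "hand": 0}, {"dr": [0, 0, 0.06], "delta_pos": [-0.7, -0.12, 0], "hand": 0}, {"dr": [0, 0, 0.06], "delta_pos": [-0.7, -0.12, 0], "hand": 0}, {"dr": [0, 0, 0.06], "delta_pos": [-0.7, -0.1, 0], "hand": 0}, {"dr": [0, 0, 0.06], "delta_pos": [-0.5, -0.05, 0], "hand": 0}, {"dr": [0, 0, 0], "delta_pos": [-0.3, 0, 0], "hand": 0}, {"dr": [0, 0, 0], "delta_pos": [-0.1, 0, 0], "hand": 0}])

```text
time_s: 16.27
eef_pos: [451.1, -429.9, 197.8]
ee_rot: [-0.004, 0.733, 0.68, -0.001]
force: [0.2, 0.5, -0.5]
grip_width: 0.138
```

```bash
python3 plan.py 454.5 -426 110 86
```

```text
t 16.27 pos [ 451.1 -429.9  197.8] psi 85.71 q0,q3 [-0.0041 -0.0007] F [ 0.2  0.5 -0.5] g 0.138 j [-0.95  0.56  1.22 -0.    1.37 -0.87]
need dpos [  3.4   3.9 -87.8] dpsi 0.29
total rotvec(10deg) [-0.04, -0.027, -0.029]
[0.028, 0.021, 0.585] drz -0.01
[0.028, 0.021, 0.585] drz -0.01
[0.027, 0.021, 0.585] drz -0.01
```

Call:
servo_tool(motion=[{"dr": [-0.04, -0.03, -0.03], "delta_pos": [0.08, 0.06, 0.2], "hand": 0}, {"dr": [0, 0, 0], "delta_pos": [0, 0, 0.5], "hand": 0}, {"dr": [0, 0, 0], "delta_pos": [0, 0, 0.6], "hand": 0}, {"dr": [0, 0, 0], "delta_pos": [0, 0, 0.3], "hand": 0}, {"dr": [0, 0, 0], "delta_pos": [0, 0, 0], "hand": 0}])

```text
time_s: 16.9
eef_pos: [456.1, -422.0, 114.1]
ee_rot: [0.0, 0.73, 0.684, 0.0]
force: [0.8, -0.4, -0.5]
grip_width: 0.134
```

```bash
python3 - <<'E'
from h import *
p,d=capture("side"); cv2.imwrite(f"pics/side9.png",cv2.resize(p[110:230,320:440,::-1],(600,600)))
E
python3 plan.py 454.5 -426 79 86
```

```text
t 16.95 pos [ 456.3 -422.3  114.8] psi 86.3 q0,q3 [0.0009 0.0003] F [-0.5  0.8 -0.2] g 0.138 j [-0.94  0.63  1.33  0.    1.18 -0.87]
need dpos [ -1.8  -3.7 -35.8] dpsi -0.3
total rotvec(10deg) [0.01, 0.005, 0.03]
[-0.077, -0.031, 0.717] drz 0.03
```

View pics/side9.png

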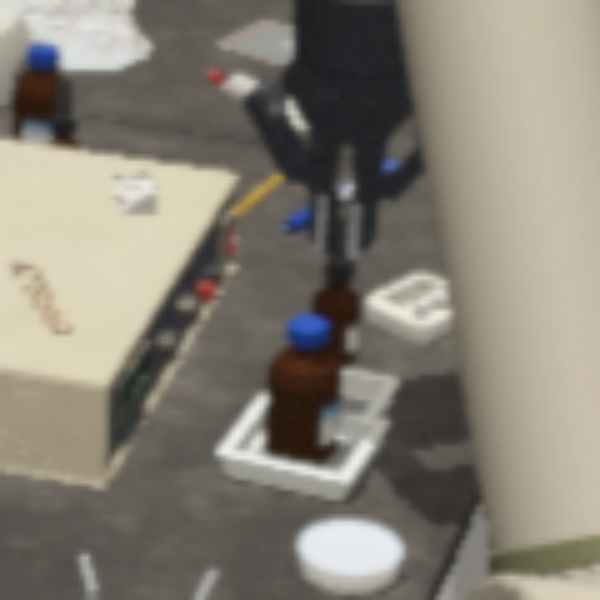

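The dropper hangs upright over the narrow well, with its foot at about (340,355) in the crop. I'll lower it.

Call:
servo_tool(motion=[{"dr": [0, 0, 0.03], "delta_pos": [-0.07, -0.03, 0.1], "hand": 0}, {"dr": [0, 0, 0], "delta_pos": [0, 0, 0.2], "hand": 0}, {"dr": [0, 0, 0], "delta_pos": [0, 0, 0.2], "hand": 0}, {"dr": [0, 0, 0], "delta_pos": [0, 0, 0.14], "hand": 0}, {"dr": [0, 0, 0], "delta_pos": [0, 0, 0], "hand": 0}])

```text
time_s: 17.58
eef_pos: [455.1, -426.6, 82.5]
ee_rot: [0.003, 0.731, 0.682, 0.0]
force: [1.1, 0.2, -0.1]
grip_width: 0.14
```

```bash
python3 - <<'E'
from h import *
p,d=capture("side"); cv2.imwrite(f"pics/side10.png",cv2.resize(p[110:230,320:440,::-1],(600,600)))
E
python3 plan.py 454.5 -426 79 86
```

```text
t 17.62 pos [ 455.2 -426.7   82.9] psi 85.98 q0,q3 [0.0028 0.    ] F [ 0.3 -0.1 -0.7] g 0.137 j [-0.94  0.67  1.36  0.    1.11 -0.87]
need dpos [-0.7  0.7 -3.9] dpsi 0.02
total rotvec(10deg) [0.024, 0.022, -0.002]
[0.014, -0.015, 0.078] drz -0.0
```

View pics/side10.png

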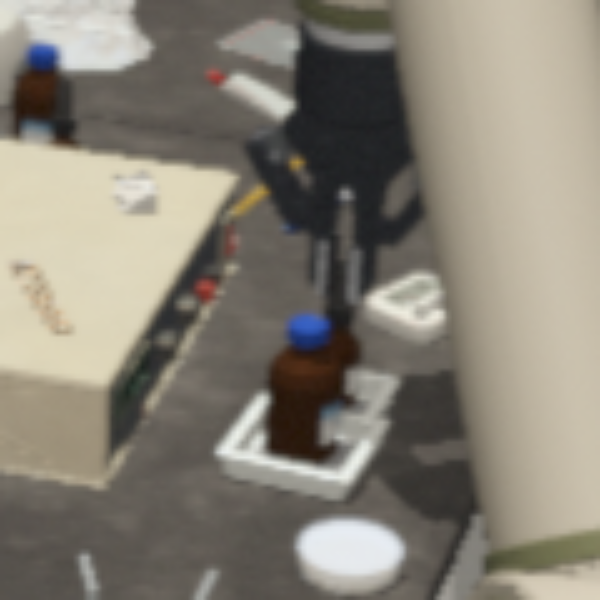

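The dropper's foot is going into the narrow well, partly hidden behind the bottle. I'll take the last few millimetres slowly.

Call:
servo_tool(motion=[{"dr": [0.02, 0.02, 0], "delta_pos": [0, 0, 0.03], "hand": 0}, {"dr": [0, 0, 0], "delta_pos": [0, 0, 0.02], "hand": 0}, {"dr": [0, 0, 0], "delta_pos": [0, 0, 0.015], "hand": 0}, {"dr": [0, 0, 0], "delta_pos": [0, 0, 0.01], "hand": 0}])

```text
time_s: 18.12
eef_pos: [455.5, -427.1, 79.7]
ee_rot: [0.001, 0.731, 0.682, 0.0]
force: [0.5, -0.1, -0.2]
grip_width: 0.137
```

Call:
servo_tool(motion=[{"dr": [0, 0, 0], "delta_pos": [-0.01, 0, 0.01], "hand": 0}, {"dr": [0, 0, 0], "delta_pos": [0, 0, 0.01], "hand": 0}, {"dr": [0, 0, 0], "delta_pos": [0, 0, 0.01], "hand": 0}])

```text
time_s: 18.5
eef_pos: [455.6, -427.9, 78.6]
ee_rot: [0.001, 0.731, 0.682, -0.0]
force: [-0.2, 0.9, 4.0]
grip_width: 0.137
```

Contact at the expected height. I'll release and rise, then look.

Call:
servo_tool(motion=[{"dr": [0, 0, 0], "delta_pos": [0, 0, 0], "hand": 0.18}, {"dr": [0, 0, 0], "delta_pos": [0, 0, 0], "hand": 0.25}, {"dr": [0, 0, 0], "delta_pos": [0, 0, 0], "hand": 0.4}, {"dr": [0, 0, 0], "delta_pos": [0, 0, 0], "hand": 0.4}, {"dr": [0, 0, 0], "delta_pos": [0, 0, -0.2], "hand": 0.4}, {"dr": [0, 0, 0], "delta_pos": [0, 0, -0.5], "hand": 0.4}, {"dr": [0, 0, 0], "delta_pos": [0, 0, -0.7], "hand": 0.4}, {"dr": [0, 0, 0], "delta_pos": [0.3, 0, -0.5], "hand": 0.5}, {"dr": [0, 0, -0.06], "delta_pos": [0.7, -0.2, 0], "hand": 0.7}, {"dr": [0, 0, -0.06], "delta_pos": [0.8, -0.2, 0], "hand": 0.85}, {"dr": [0, 0, -0.06], "delta_pos": [0.8, -0.2, 0], "hand": 0.85}, {"dr": [0, 0, -0.06], "delta_pos": [0.8, -0.2, 0], "hand": 0.85}, {"dr": [0, 0, -0.06], "delta_pos": [0.2, -0.1, 0], "hand": 0.85}])

```text
time_s: 20.12
eef_pos: [419.4, -241.6, 181.7]
ee_rot: [0.005, 0.713, 0.701, -0.0]
force: [-0.6, -0.8, 0.0]
grip_width: 0.852
```

```bash
python3 - <<'E'
from h import *
p,d=capture("side"); a=cv2.resize(p[110:230,320:440,::-1],(400,400))
p,d=capture("top"); b=cv2.resize(p[210:310,350:450,::-1],(400,400));cv2.imwrite("pics/c11.png",cv2.hconcat([a,b]))
E
python3 plan.py 401 -252.3 100 90
```

```text
t 20.23 pos [ 419.6 -242.9  181.6] psi 88.95 q0,q3 [ 0.0052 -0.0001] F [ 0.6 -1.7  0.9] g 0.85 j [-0.77  0.27  1.7  -0.    1.17 -0.75]
need dpos [-18.6  -9.4 -81.6] dpsi 1.05
total rotvec(10deg) [0.041, 0.043, -0.105]
[-0.065, -0.123, 0.544] drz -0.03
[-0.064, -0.123, 0.544] drz -0.03
[-0.063, -0.124, 0.544] drz -0.03
```

View pics/c11.png

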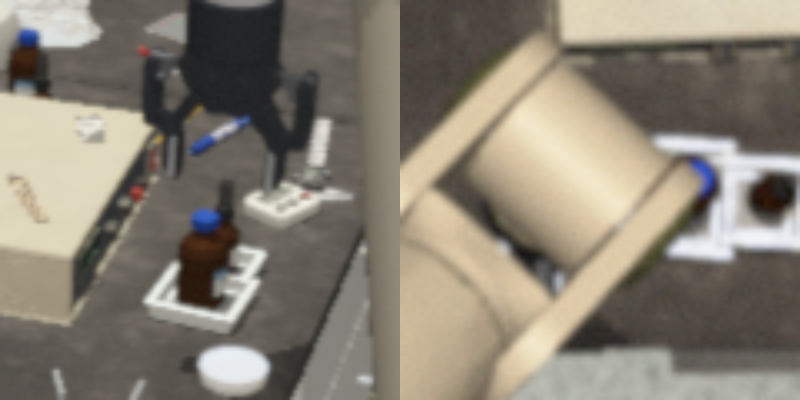

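Both bottles stand in their wells; in the top crop the cap is at (700,180) and the dropper at (772,190). The right-hand dish is next.

Call:
servo_tool(motion=[{"dr": [0.04, 0.04, -0.3], "delta_pos": [-0.1, -0.37, 0.4], "hand": 0.85}, {"dr": [0, 0, -0.3], "delta_pos": [-0.05, 0, 0.6], "hand": 0.85}, {"dr": [0, 0, -0.3], "delta_pos": [0, 0, 0.6], "hand": 0.85}, {"dr": [0, 0, 0], "delta_pos": [0, 0, 0.6], "hand": 0.85}, {"dr": [0, 0, 0], "delta_pos": [0, 0, 0.3], "hand": 0.85}, {"dr": [0, 0, 0], "delta_pos": [0, 0, 0], "hand": 0.85}])

```text
time_s: 20.98
eef_pos: [403.0, -259.8, 54.1]
ee_rot: [0.003, 0.657, 0.754, -0.001]
force: [-0.4, 0.0, 0.2]
grip_width: 0.851
```

```bash
python3 - <<'E'
from h import *
p,d=capture("side"); a=cv2.resize(p[150:270,320:440,::-1],(600,600));cv2.imwrite("pics/c12.png",a)
E
python3 plan.py 401 -252.3 -1 98
```

```text
t 21.02 pos [ 403.3 -260.    54.7] psi 97.88 q0,q3 [ 0.0041 -0.001 ] F [ 0.2  0.  -0.3] g 0.849 j [-0.82  0.44  1.84 -0.    0.85 -0.95]
need dpos [ -2.3   7.7 -55.7] dpsi 0.12
total rotvec(10deg) [0.022, 0.043, -0.012]
[0.08, -0.012, 0.557] drz -0.01
[0.08, -0.012, 0.557] drz -0.01
```

View pics/c12.png

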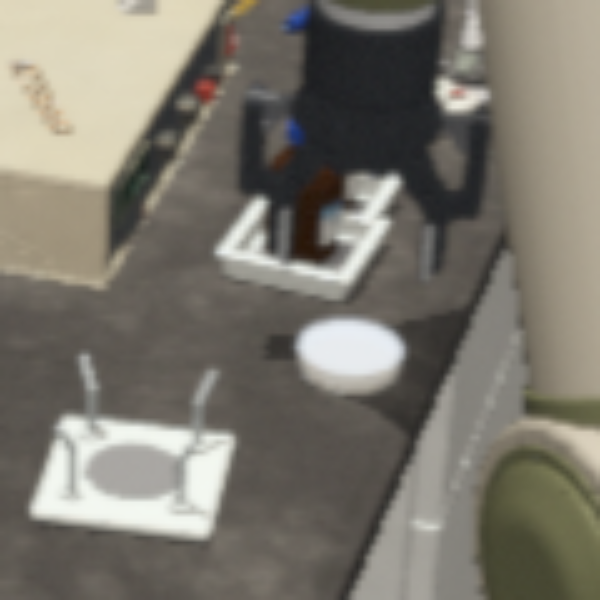

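The crop shows the dish at (350,350), with fingers at (282,250) and (428,270) set to straddle it. I'll move 8 mm in y and go down slowly.

Call:
servo_tool(motion=[{"dr": [0.02, 0.04, 0], "delta_pos": [0.15, -0.02, 0.2], "hand": 0.85}, {"dr": [0, 0, 0], "delta_pos": [0, 0, 0.3], "hand": 0.85}, {"dr": [0, 0, 0], "delta_pos": [0, 0, 0.3], "hand": 0.85}, {"dr": [0, 0, 0], "delta_pos": [0, 0, 0.15], "hand": 0.85}, {"dr": [0, 0, 0], "delta_pos": [0, 0, 0], "hand": 0.85}])

```text
time_s: 21.65
eef_pos: [402.0, -253.5, 5.3]
ee_rot: [0.001, 0.657, 0.754, -0.0]
force: [0.5, -0.4, 0.2]
grip_width: 0.851
```

```bash
python3 - <<'E'
from h import *
p,d=capture("side"); a=cv2.resize(p[150:270,320:440,::-1],(600,600));cv2.imwrite("pics/c13.png",a)
E
python3 plan.py 401 -252.3 -1 98
```

```text
t 21.7 pos [ 402.1 -253.7    5.6] psi 97.86 q0,q3 [ 0.0018 -0.0002] F [-0.  -0.7 -0.2] g 0.849 j [-0.81  0.53  1.87 -0.    0.74 -0.95]
need dpos [-1.1  1.4 -6.6] dpsi 0.14
total rotvec(10deg) [0.012, 0.017, -0.014]
[0.03, -0.018, 0.133] drz -0.01
```

View pics/c13.png

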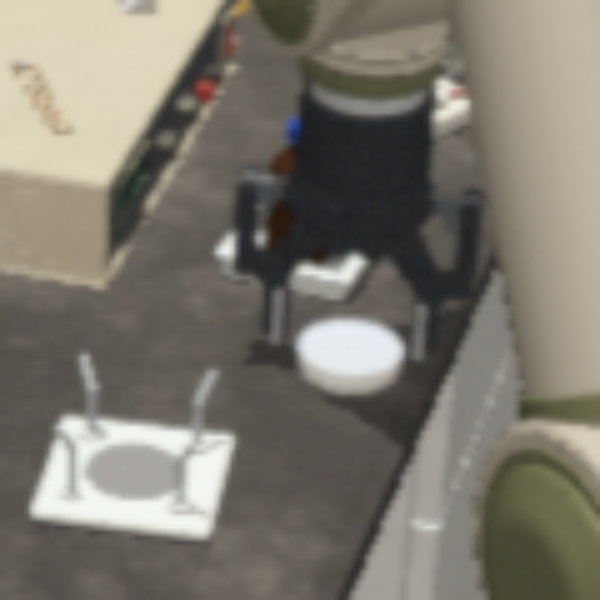

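Call:
servo_tool(motion=[{"dr": [0.01, 0.02, 0], "delta_pos": [0.03, -0.02, 0.08], "hand": 0.85}, {"dr": [0, 0, 0], "delta_pos": [0, 0, 0.05], "hand": 0.85}, {"dr": [0, 0, 0], "delta_pos": [0, 0, 0], "hand": 0.85}])

```text
time_s: 22.08
eef_pos: [401.2, -252.6, -0.5]
ee_rot: [0.001, 0.657, 0.754, 0.0]
force: [-0.1, -0.2, 0.5]
grip_width: 0.851
```

Call:
servo_tool(motion=[{"dr": [0, 0, 0], "delta_pos": [0, 0, 0], "hand": 0.8}, {"dr": [0, 0, 0], "delta_pos": [0, 0, 0], "hand": 0.77}, {"dr": [0, 0, 0], "delta_pos": [0, 0, 0], "hand": 0.74}, {"dr": [0, 0, 0], "delta_pos": [0, 0, 0], "hand": 0.71}, {"dr": [0, 0, 0], "delta_pos": [0, 0, 0], "hand": 0.65}, {"dr": [0, 0, 0], "delta_pos": [0, 0, 0], "hand": 0.6}], squeeze=20)

```text
time_s: 22.82
eef_pos: [401.4, -252.7, 0.1]
ee_rot: [0.001, 0.657, 0.754, 0.0]
force: [-0.2, 0.5, -0.5]
grip_width: 0.689
```

```bash
python3 - <<'E'
from h import *
p,d=capture("side"); a=cv2.resize(p[150:270,320:440,::-1],(600,600));cv2.imwrite("pics/c14.png",a)
E
python3 plan.py 401 -252.3 -1 98
```

```text
t 22.88 pos [ 4.014e+02 -2.527e+02  1.000e-01] psi 97.87 q0,q3 [0.001  0.0002] F [-0.3  1.   2.8] g 0.696 j [-0.81  0.54  1.88  0.    0.72 -0.95]
need dpos [-0.4  0.4 -1.1] dpsi 0.13
total rotvec(10deg) [0.009, 0.007, -0.013]
[0.01, -0.007, 0.021] drz -0.01
```

View pics/c14.png

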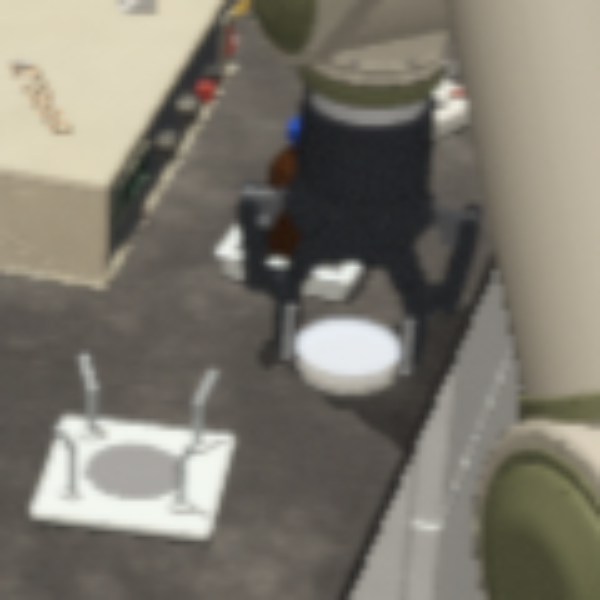

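The dish is clamped (opening 0.69, about 59 mm) at (350,350) in the crop. I'll lift it.

Call:
servo_tool(motion=[{"dr": [0, 0, 0], "delta_pos": [0, 0, -0.1], "hand": 0.55}, {"dr": [0, 0, 0], "delta_pos": [0, 0, -0.3], "hand": 0.55}, {"dr": [0, 0, 0], "delta_pos": [0, 0, -0.5], "hand": 0.55}, {"dr": [0, 0, 0], "delta_pos": [0, 0, -0.6], "hand": 0.55}, {"dr": [0, 0, 0], "delta_pos": [0, 0, -0.5], "hand": 0.55}, {"dr": [0, 0, 0], "delta_pos": [0, 0, -0.2], "hand": 0.55}, {"dr": [0, 0, 0], "delta_pos": [0, 0, 0], "hand": 0.55}])

```text
time_s: 23.75
eef_pos: [401.3, -252.7, 117.2]
ee_rot: [0.002, 0.657, 0.754, 0.0]
force: [-0.4, 0.5, -0.3]
grip_width: 0.692
```

```bash
python3 plan.py 480.8 -95.5 105 98 6
```

```text
t 23.75 pos [ 401.3 -252.7  117.2] psi 97.87 q0,q3 [0.0023 0.0001] F [-0.4  0.5 -0.3] g 0.692 j [-0.81  0.33  1.8   0.    1.01 -0.95]
need dpos [ 79.5 157.2 -12.2] dpsi 0.13
total rotvec(10deg) [0.018, 0.019, -0.013]
[0.483, 0.334, 0.041] drz -0.0
[0.483, 0.334, 0.041] drz -0.0
[0.483, 0.335, 0.041] drz -0.0
[0.482, 0.335, 0.041] drz -0.0
[0.482, 0.335, 0.041] drz -0.0
[0.482, 0.335, 0.041] drz -0.0
```

Call:
servo_tool(motion=[{"dr": [0.02, 0.02, 0], "delta_pos": [0.2, 0.14, 0], "hand": 0.55}, {"dr": [0, 0, 0], "delta_pos": [0.4, 0.28, 0], "hand": 0.55}, {"dr": [0, 0, 0], "delta_pos": [0.55, 0.39, 0], "hand": 0.55}, {"dr": [0, 0, 0], "delta_pos": [0.6, 0.42, 0], "hand": 0.55}, {"dr": [0, 0, 0], "delta_pos": [0.55, 0.39, 0], "hand": 0.55}, {"dr": [0, 0, 0], "delta_pos": [0.35, 0.25, 0], "hand": 0.55}, {"dr": [0, 0, 0], "delta_pos": [0.15, 0.1, 0], "hand": 0.55}, {"dr": [0, 0, 0], "delta_pos": [0, 0, 0], "hand": 0.55}])

```text
time_s: 24.75
eef_pos: [480.2, -90.2, 110.8]
ee_rot: [-0.007, 0.657, 0.754, -0.001]
force: [0.1, 0.2, 0.7]
grip_width: 0.691
```

```bash
python3 plan.py 480.8 -95.5 80 98
```

```text
t 24.75 pos [480.2 -90.2 110.8] psi 97.89 q0,q3 [-0.0073 -0.001 ] F [0.1 0.2 0.7] g 0.691 j [-0.43  0.38  1.75  0.    1.03 -0.57]
need dpos [  0.6  -5.3 -30.8] dpsi 0.11
total rotvec(10deg) [-0.064, -0.055, -0.011]
[-0.107, -0.003, 0.616] drz -0.01
```

Call:
servo_tool(motion=[{"dr": [-0.06, -0.05, 0], "delta_pos": [-0.1, 0, 0.1], "hand": 0.55}, {"dr": [0, 0, 0], "delta_pos": [0, 0, 0.3], "hand": 0.55}, {"dr": [0, 0, 0], "delta_pos": [0, 0, 0.2], "hand": 0.55}, {"dr": [0, 0, 0], "delta_pos": [0, 0, 0], "hand": 0.55}])

```text
time_s: 25.25
eef_pos: [479.9, -97.9, 78.8]
ee_rot: [-0.0, 0.658, 0.753, -0.0]
force: [0.2, 0.8, 0.0]
grip_width: 0.69
```

```bash
python3 - <<'E'
from h import *
p,d=capture("side"); a=cv2.resize(p[170:280,290:400,::-1],(400,400),interpolation=cv2.INTER_CUBIC)
p,d=capture("top"); b=cv2.resize(p[200:300,270:370,::-1],(400,400));cv2.imwrite("pics/c15.png",cv2.hconcat([a,b]))
E
python3 plan.py 480.8 -95.5 60 98
```

```text
t 25.35 pos [480.3 -97.9  79.6] psi 97.71 q0,q3 [0.0006 0.0001] F [-0.2  0.4  0.9] g 0.691 j [-0.44  0.42  1.79 -0.    0.93 -0.57]
need dpos [  0.5   2.4 -19.6] dpsi 0.29
total rotvec(10deg) [0.005, 0.005, -0.029]
[0.046, 0.015, 0.393] drz -0.03
```

View pics/c15.png

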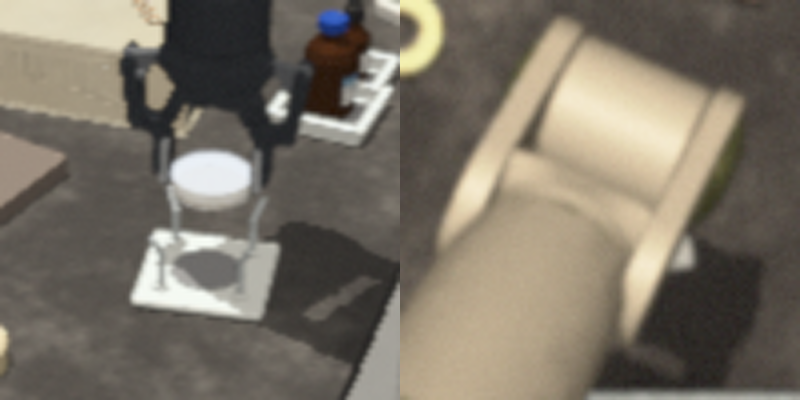

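```bash
cat > dishfit.py <<'E'
from fit import *
import sys
def dishfit(img,zb,p0,cam="side"):
    M["d"]=[cyl(30,zb+14,zb+16)]   # not used
    M["dz"]=[cyl(30,zb,zb+16)]
    q=proj(cam,np.array([[p0[0]+a,p0[1]+b,zb+z] for a in(-36,36) for b in(-36,36) for z in(0,16)],float))
    w=[int(q[:,0].min()),int(q[:,1].min()),int(q[:,0].max())+1,int(q[:,1].max())+1]
    s=white(img,w,120,160)
    return fit(cam,"dz",s,w,(float(p0[0]),float(p0[1]),0.),False)
E
python3 - <<'E'
from dishfit import *
for cam,f in(("side","pics/side0.png"),("top","pics/top0.png")):
    img=cv2.imread(f)[...,::-1].astype(int)
    q=proj(cam,np.array([[481,-95.5,10.]]))[0]
    u0,v0=q.astype(int);r=13
    cr=img[v0-r:v0+r,u0-r:u0+r].min(2)
    m=((cr<190)&(cr>115)).astype(np.uint8);k,l,st,ct=cv2.connectedComponentsWithStats(m)
    i=l[r,r];print(cam,st[i],ray(cam,ct[i][0]+u0-r,ct[i][1]+v0-r,10).round(1),ct[i]+[u0-r,v0-r])
p,d=capture("side");cv2.imwrite("pics/side16.png",p[...,::-1])
print(dishfit(p,79.6,(480,-97)))
E
```

```text
side [  5   9  21  12 183] [476. -92.  10.] [347.36065574 244.03825137]
top [  6   5  16  16 194] [482.1 -94.6  10. ] [324.31443299 251.67010309]
[480.6 -96.7   0.   29.8]
```

Run:
```python
from fit import *
out=[]
for x,y,t in((481,-95.5,7.8),(479,-93,7.8)):
  for cam,(u0,v0) in(("side",(318,215)),("top",(296,225))):
    n=50;k=8
    im=cv2.resize(cv2.imread(f"pics/{cam}0.png")[v0:v0+n,u0:u0+n],(n*k,n*k),interpolation=cv2.INTER_CUBIC)
    c,s=np.cos(np.radians(t)),np.sin(np.radians(t))
    def P(pts):
        pts=np.array(pts,float);W=np.stack([c*pts[:,0]-s*pts[:,1]+x,s*pts[:,0]+c*pts[:,1]+y,pts[:,2]],1)
        return np.round((proj(cam,W)-[u0,v0]+.5)*k).astype(np.int32)
    cv2.polylines(im,[P([(-48,-48,10),(48,-48,10),(48,48,10),(-48,48,10)])],True,(0,0,255))
    cv2.polylines(im,[P([(-48,-48,0),(48,-48,0),(48,48,0),(-48,48,0)])],True,(0,255,255))
    for a in(-29,29):
        for b in(-29,29): cv2.polylines(im,[P([(a,b,10),(a,b,40)])],False,(255,0,0))
    out.append(im)
cv2.imwrite("pics/rk.png",cv2.resize(cv2.vconcat([cv2.hconcat(out[:2]),cv2.hconcat(out[2:])]),(600,600)))
```

View pics/rk.png

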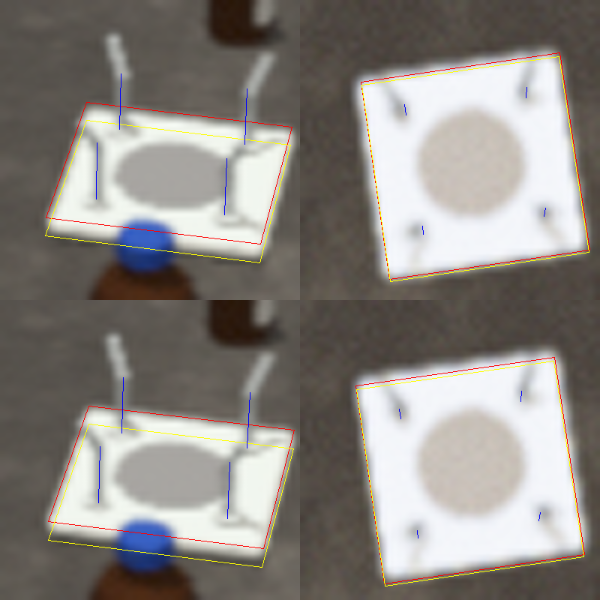

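Call:
servo_tool(motion=[{"dr": [0, 0, -0.03], "delta_pos": [0.07, 0.0, 0.1], "hand": 0.55}, {"dr": [0, 0, 0], "delta_pos": [0, 0, 0.3], "hand": 0.55}, {"dr": [0, 0, 0], "delta_pos": [0, 0, 0.15], "hand": 0.55}, {"dr": [0, 0, 0], "delta_pos": [0, 0, 0], "hand": 0.55}])

```text
time_s: 25.9
eef_pos: [480.1, -94.0, 50.6]
ee_rot: [0.001, 0.656, 0.755, 0.0]
force: [0.6, 0.6, -0.8]
grip_width: 0.689
```

```bash
python3 plan.py 480.2 -94.3 45 98
python3 - <<'E'
from h import *
p,d=capture("side"); a=cv2.resize(p[200:270,315:385,::-1],(600,600),interpolation=cv2.INTER_CUBIC)
cv2.imwrite("pics/c17.png",a)
E
```

```text
t 25.9 pos [480.1 -94.   50.6] psi 98.07 q0,q3 [0.001  0.0002] F [ 0.6  0.6 -0.8] g 0.689 j [-0.43  0.47  1.81 -0.    0.86 -0.57]
need dpos [ 0.1 -0.3 -5.6] dpsi -0.07
total rotvec(10deg) [0.009, 0.008, 0.007]
[-0.006, 0.001, 0.112] drz 0.01
```

View pics/c17.png

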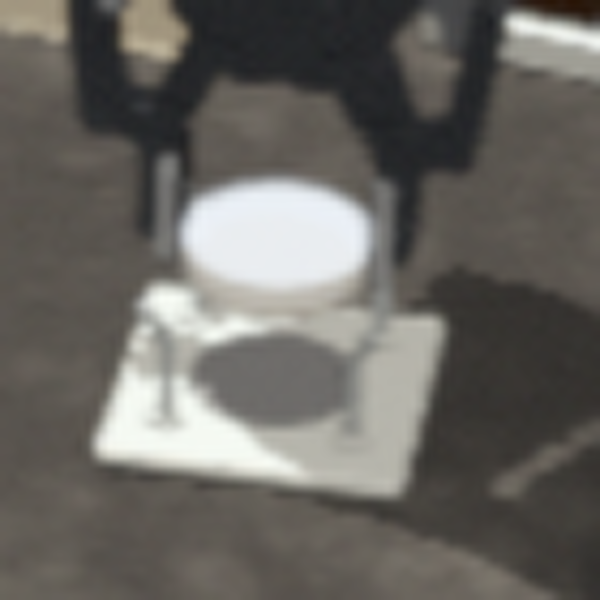

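Run:
```python
from fit import *
f=lambda P:((proj("side",np.array(P,float))-[315,200]+.5)*600/70).round(0).tolist()
print(f([[480,-94,66],[480,-94,10],[477,-94,10],[480,-90,10]]))
p,d=capture("side");from dishfit import dishfit
print(dishfit(p,50.5,(480,-94)))
```

```text
[[277.0, 226.0], [271.0, 376.0], [280.0, 378.0], [268.0, 383.0]]
[479.  -88.    0.  114.8]
```

Call:
servo_tool(motion=[{"dr": [0, 0, 0], "delta_pos": [-0.02, -0.02, 0.1], "hand": 0.55}, {"dr": [0, 0, 0], "delta_pos": [0, 0, 0.2], "hand": 0.55}, {"dr": [0, 0, 0], "delta_pos": [0, 0, 0.2], "hand": 0.55}, {"dr": [0, 0, 0], "delta_pos": [0, 0, 0], "hand": 0.55}])

```text
time_s: 26.5
eef_pos: [479.7, -95.6, 24.6]
ee_rot: [0.002, 0.656, 0.755, 0.0]
force: [-0.0, 0.2, 0.9]
grip_width: 0.691
```

```bash
python3 plan.py 479.5 -95.3 10 98
python3 - <<'E'
from h import *
p,d=capture("side"); a=cv2.resize(p[200:270,315:385,::-1],(600,600),interpolation=cv2.INTER_CUBIC)
cv2.imwrite("pics/c18.png",a)
E
```

```text
t 26.5 pos [479.7 -95.6  24.6] psi 98.06 q0,q3 [0.0018 0.0004] F [-0.   0.2  0.9] g 0.691 j [-0.44  0.51  1.83 -0.    0.8  -0.58]
need dpos [ -0.2   0.3 -14.6] dpsi -0.06
total rotvec(10deg) [0.017, 0.012, 0.006]
[0.005, -0.002, 0.293] drz 0.01
```

View pics/c18.png

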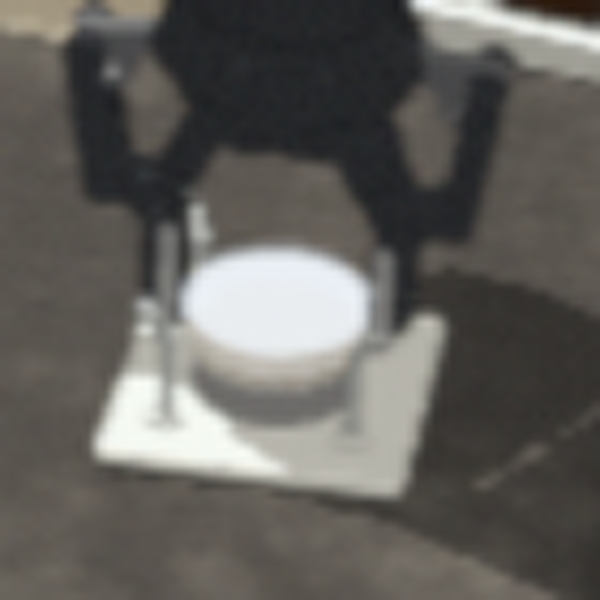

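The dish is centred between the rods at (277,300) in the crop, with no contact force. I'll keep lowering.

Call:
servo_tool(motion=[{"dr": [0, 0, 0], "delta_pos": [0, 0, 0.15], "hand": 0.55}, {"dr": [0, 0, 0], "delta_pos": [0, 0, 0.08], "hand": 0.55}, {"dr": [0, 0, 0], "delta_pos": [0, 0, 0.03], "hand": 0.55}, {"dr": [0, 0, 0], "delta_pos": [0, 0, 0], "hand": 0.55}])

```text
time_s: 27.05
eef_pos: [480.2, -95.8, 11.4]
ee_rot: [0.003, 0.656, 0.755, 0.001]
force: [-1.0, -0.4, -0.4]
grip_width: 0.689
```

Call:
servo_tool(motion=[{"dr": [0, 0, 0], "delta_pos": [0, 0, 0.01], "hand": 0.55}, {"dr": [0, 0, 0], "delta_pos": [0, 0, 0.01], "hand": 0.55}])

```text
time_s: 27.3
eef_pos: [480.4, -95.8, 10.6]
ee_rot: [0.003, 0.656, 0.755, 0.001]
force: [0.3, -0.8, 0.2]
grip_width: 0.688
```

Call:
servo_tool(motion=[{"dr": [0.02, 0.02, 0], "delta_pos": [0, -0.01, 0.01], "hand": 0.55}, {"dr": [0, 0, 0], "delta_pos": [0, 0, 0.01], "hand": 0.55}])

```text
time_s: 27.55
eef_pos: [479.9, -95.9, 10.0]
ee_rot: [0.0, 0.656, 0.755, 0.0]
force: [-3.7, 0.4, 9.7]
grip_width: 0.689
```

Seated. I'll release and rise.

Call:
servo_tool(motion=[{"dr": [0, 0, 0], "delta_pos": [0, 0, 0], "hand": 0.73}, {"dr": [0, 0, 0], "delta_pos": [0, 0, 0], "hand": 0.78}, {"dr": [0, 0, 0], "delta_pos": [0, 0, 0], "hand": 0.82}, {"dr": [0, 0, 0], "delta_pos": [0, 0, 0], "hand": 0.82}, {"dr": [0, 0, 0], "delta_pos": [0, 0, -0.2], "hand": 0.82}, {"dr": [0, 0, 0], "delta_pos": [0, 0, -0.4], "hand": 0.82}, {"dr": [0, 0, 0], "delta_pos": [0, 0, -0.7], "hand": 0.82}, {"dr": [0, 0, 0], "delta_pos": [0, 0, -0.7], "hand": 0.85}, {"dr": [0, 0, 0], "delta_pos": [0, 0, -0.2], "hand": 0.85}])

```text
time_s: 28.68
eef_pos: [479.6, -95.9, 125.0]
ee_rot: [0.0, 0.656, 0.755, 0.0]
force: [0.4, -0.4, -0.3]
grip_width: 0.847
```

```bash
python3 plan.py 409.5 152.7 80 95
python3 - <<'E'
from h import *
p,d=capture("side"); a=cv2.resize(p[200:270,315:385,::-1],(600,600),interpolation=cv2.INTER_CUBIC)
cv2.imwrite("pics/c19.png",a)
E
```

```text
t 28.68 pos [479.6 -95.9 125. ] psi 98.07 q0,q3 [0.0001 0.0005] F [ 0.4 -0.4 -0.3] g 0.847 j [-0.44  0.35  1.75  0.    1.04 -0.58]
need dpos [-70.1 248.6 -45. ] dpsi -3.07
total rotvec(10deg) [0.005, -0.003, 0.307]
[0.731, -0.099, 0.128] drz 0.04
[0.731, -0.104, 0.128] drz 0.04
[0.73, -0.11, 0.128] drz 0.04
[0.729, -0.115, 0.128] drz 0.04
[0.728, -0.121, 0.128] drz 0.04
[0.727, -0.126, 0.128] drz 0.04
[0.726, -0.132, 0.128] drz 0.04
```

View pics/c19.png

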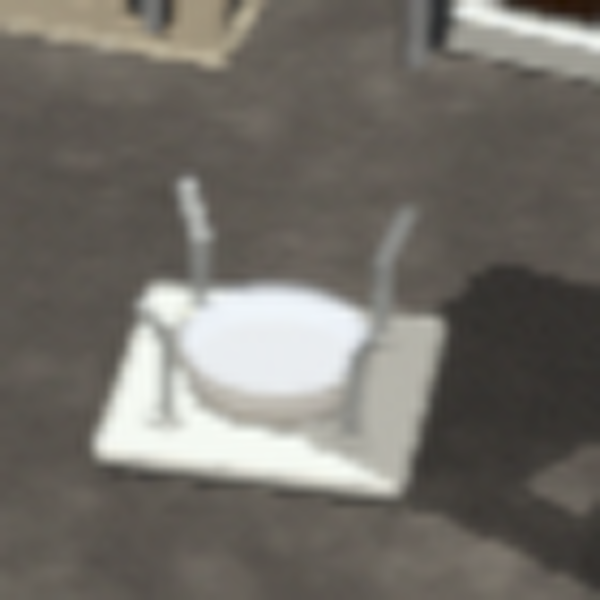

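The first dish lies flat between the rods, centred at (275,350) in the crop. Next is the left dish.

Call:
servo_tool(motion=[{"dr": [0, 0, 0], "delta_pos": [0.4, -0.06, 0], "hand": 0.85}, {"dr": [0, 0, 0], "delta_pos": [0.8, -0.11, 0], "hand": 0.85}, {"dr": [0, 0, 0], "delta_pos": [0.8, -0.11, 0], "hand": 0.85}, {"dr": [0, 0, 0], "delta_pos": [0.8, -0.11, 0], "hand": 0.85}, {"dr": [0, 0, 0], "delta_pos": [0.8, -0.11, 0.1], "hand": 0.85}, {"dr": [0, 0, 0], "delta_pos": [0.8, -0.11, 0.2], "hand": 0.85}, {"dr": [0, 0, 0], "delta_pos": [0.5, -0.1, 0.3], "hand": 0.85}, {"dr": [0, 0, 0], "delta_pos": [0.15, -0.1, 0.3], "hand": 0.85}, {"dr": [0, 0, 0], "delta_pos": [0, 0, 0.1], "hand": 0.85}])

```text
time_s: 29.85
eef_pos: [390.1, 162.9, 65.9]
ee_rot: [-0.007, 0.655, 0.756, -0.004]
force: [-0.1, -0.1, -0.1]
grip_width: 0.852
```

```bash
python3 plan.py 409.5 152.7 60 98
```

```text
t 29.85 pos [390.1 162.9  65.9] psi 98.21 q0,q3 [-0.0074 -0.0045] F [-0.1 -0.1 -0.1] g 0.852 j [ 0.11  0.33  1.98  0.01  0.85 -0.03]
need dpos [ 19.4 -10.2  -5.9] dpsi -0.21
total rotvec(10deg) [-0.095, -0.03, 0.021]
[-0.257, 0.355, 0.118] drz 0.02
```

Call:
servo_tool(motion=[{"dr": [-0.09, -0.03, 0.02], "delta_pos": [-0.25, 0.35, 0.1], "hand": 0.85}, {"dr": [0, 0, 0], "delta_pos": [0, 0, 0.1], "hand": 0.85}, {"dr": [0, 0, 0], "delta_pos": [0, 0, 0], "hand": 0.85}])

```text
time_s: 30.22
eef_pos: [410.5, 151.8, 54.6]
ee_rot: [-0.0, 0.657, 0.754, -0.0]
force: [0.2, 0.4, -0.1]
grip_width: 0.856
```

```bash
python3 plan.py 409.5 152.7 4 98
python3 - <<'E'
from h import *
p,d=capture("side"); a=cv2.resize(p[240:340,290:390,::-1],(600,600),interpolation=cv2.INTER_CUBIC)
cv2.imwrite("pics/c20.png",a)
E
```

```text
t 30.23 pos [410.5 151.8  54.6] psi 97.92 q0,q3 [-0.     -0.0003] F [ 0.2  0.4 -0.1] g 0.856 j [ 0.09  0.37  1.95 -0.    0.82 -0.05]
need dpos [ -1.    0.9 -50.6] dpsi 0.08
total rotvec(10deg) [-0.003, 0.002, -0.008]
[0.01, -0.008, 0.506] drz -0.0
[0.01, -0.008, 0.506] drz -0.0
```

View pics/c20.png

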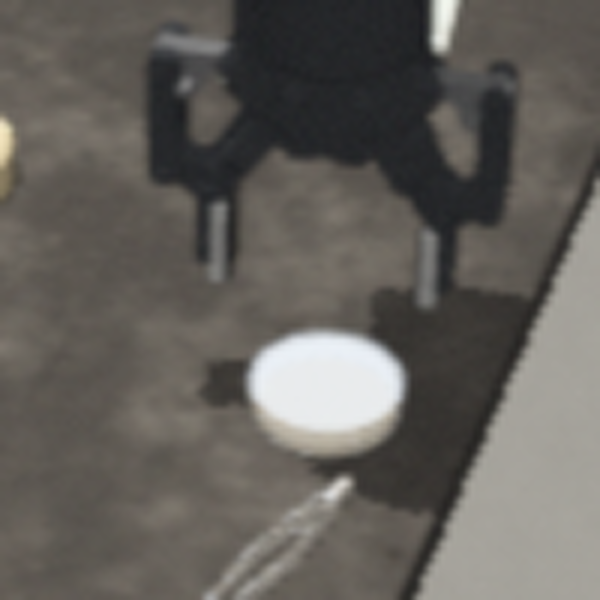

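The fingers straddle the dish at (327,385) in the crop. I'll go down.

Call:
servo_tool(motion=[{"dr": [0, 0, 0], "delta_pos": [0.02, -0.02, 0.25], "hand": 0.85}, {"dr": [0, 0, 0], "delta_pos": [0, 0, 0.35], "hand": 0.85}, {"dr": [0, 0, 0], "delta_pos": [0, 0, 0.3], "hand": 0.85}, {"dr": [0, 0, 0], "delta_pos": [0, 0, 0.1], "hand": 0.85}, {"dr": [0, 0, 0], "delta_pos": [0, 0, 0], "hand": 0.85}])

```text
time_s: 30.9
eef_pos: [409.0, 152.8, 2.2]
ee_rot: [0.0, 0.657, 0.754, 0.0]
force: [1.1, 0.3, -0.0]
grip_width: 0.851
```

```bash
python3 plan.py 409.5 152.7 0 98
python3 - <<'E'
from h import *
p,d=capture("side"); a=cv2.resize(p[240:340,290:390,::-1],(600,600),interpolation=cv2.INTER_CUBIC)
cv2.imwrite("pics/c21.png",a)
E
```

```text
t 30.9 pos [409.  152.8   2.2] psi 97.9 q0,q3 [0.0003 0.0001] F [ 1.1  0.3 -0. ] g 0.851 j [ 0.09  0.48  1.99 -0.    0.68 -0.05]
need dpos [ 0.5 -0.1 -2.2] dpsi 0.1
total rotvec(10deg) [0.003, 0.002, -0.01]
[-0.003, 0.01, 0.044] drz -0.01
```

View pics/c21.png

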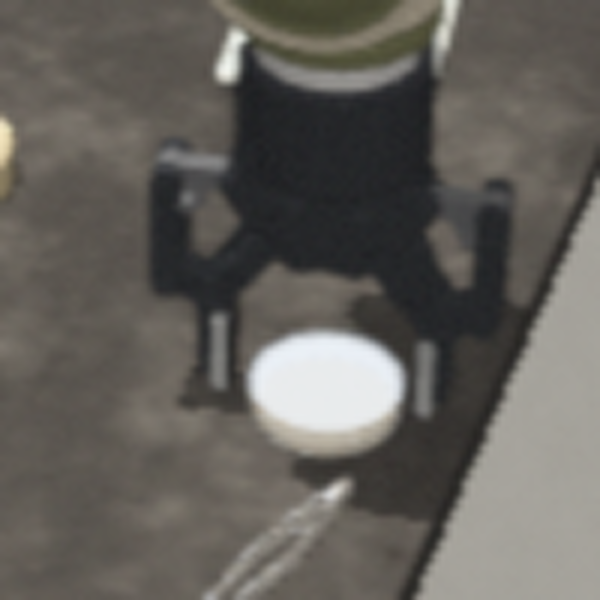

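Call:
servo_tool(motion=[{"dr": [0, 0, 0], "delta_pos": [-0.035, -0.02, 0.03], "hand": 0.85}, {"dr": [0, 0, 0], "delta_pos": [0, 0, 0.02], "hand": 0.8}, {"dr": [0, 0, 0], "delta_pos": [0, 0, 0], "hand": 0.77}, {"dr": [0, 0, 0], "delta_pos": [0, 0, 0], "hand": 0.74}, {"dr": [0, 0, 0], "delta_pos": [0, 0, 0], "hand": 0.71}, {"dr": [0, 0, 0], "delta_pos": [0, 0, 0], "hand": 0.65}, {"dr": [0, 0, 0], "delta_pos": [0, 0, 0], "hand": 0.55}, {"dr": [0, 0, 0], "delta_pos": [0, 0, 0], "hand": 0.55}])

```text
time_s: 31.95
eef_pos: [409.0, 150.9, 1.1]
ee_rot: [0.001, 0.657, 0.754, 0.001]
force: [-0.3, -0.7, 0.9]
grip_width: 0.69
```

```bash
python3 plan.py 409.5 152.7 0 98
python3 - <<'E'
from h import *
p,d=capture("side"); a=cv2.resize(p[240:340,290:390,::-1],(600,600),interpolation=cv2.INTER_CUBIC)
cv2.imwrite("pics/c22.png",a)
E
```

```text
t 31.95 pos [409.  150.9   1.1] psi 97.91 q0,q3 [0.0013 0.0011] F [-0.3 -0.7  0.9] g 0.69 j [ 0.08  0.48  1.99 -0.    0.67 -0.05]
need dpos [ 0.5  1.8 -1.1] dpsi 0.09
total rotvec(10deg) [0.019, 0.003, -0.009]
[0.035, 0.014, 0.023] drz -0.01
```

View pics/c22.png

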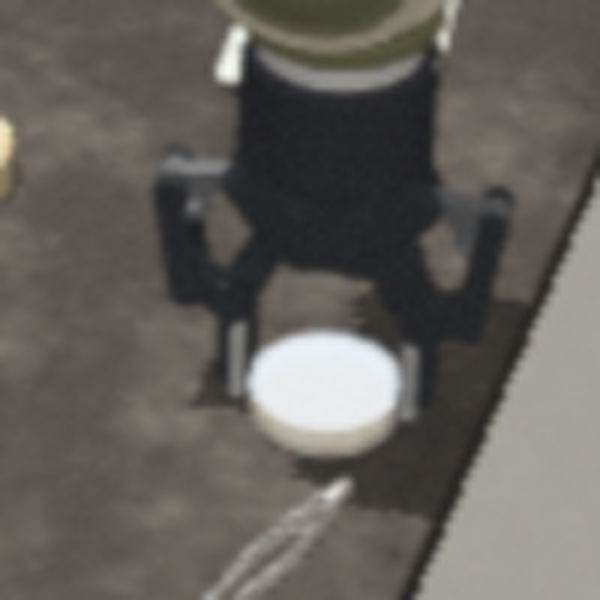

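Clamped again at 0.69. I'll lift it and carry it to the rack.

Call:
servo_tool(motion=[{"dr": [0.02, 0, 0], "delta_pos": [0, 0, -0.1], "hand": 0.55}, {"dr": [0, 0, 0], "delta_pos": [0, 0, -0.3], "hand": 0.55}, {"dr": [0, 0, 0], "delta_pos": [0, 0, -0.5], "hand": 0.55}, {"dr": [0, 0, 0], "delta_pos": [0, 0, -0.6], "hand": 0.55}, {"dr": [0, 0, 0], "delta_pos": [0, 0, -0.6], "hand": 0.55}, {"dr": [0, 0, 0], "delta_pos": [0, 0, -0.4], "hand": 0.55}, {"dr": [0, 0, 0], "delta_pos": [-0.2, 0.02, -0.1], "hand": 0.55}, {"dr": [0, 0, 0], "delta_pos": [-0.4, 0.06, 0], "hand": 0.55}, {"dr": [0, 0, 0], "delta_pos": [-0.6, 0.08, 0], "hand": 0.55}, {"dr": [0, 0, 0], "delta_pos": [-0.7, 0.1, 0], "hand": 0.55}, {"dr": [0, 0, 0], "delta_pos": [-0.7, 0.1, 0], "hand": 0.55}, {"dr": [0, 0, 0], "delta_pos": [-0.7, 0.1, 0], "hand": 0.55}, {"dr": [0, 0, 0], "delta_pos": [-0.7, 0.1, 0], "hand": 0.55}, {"dr": [0, 0, 0], "delta_pos": [-0.5, 0.08, 0], "hand": 0.55}, {"dr": [0, 0, 0], "delta_pos": [-0.3, 0.05, 0], "hand": 0.55}, {"dr": [0, 0, 0], "delta_pos": [-0.1, 0, 0], "hand": 0.55}, {"dr": [0, 0, 0], "delta_pos": [0, 0, 0], "hand": 0.55}])

```text
time_s: 34.12
eef_pos: [475.5, -98.4, 130.6]
ee_rot: [-0.005, 0.657, 0.754, -0.003]
force: [0.0, -0.8, -0.1]
grip_width: 0.69
```

```bash
python3 plan.py 480 -95.9 100 98
```

```text
t 34.12 pos [475.5 -98.4 130.6] psi 97.87 q0,q3 [-0.0046 -0.0027] F [ 0.  -0.8 -0.1] g 0.69 j [-0.44  0.34  1.74 -0.    1.07 -0.58]
need dpos [  4.5   2.5 -30.6] dpsi 0.13
total rotvec(10deg) [-0.058, -0.02, -0.013]
[0.037, 0.096, 0.613] drz -0.01
```

Call:
servo_tool(motion=[{"dr": [-0.06, -0.02, -0.01], "delta_pos": [0.04, 0.1, 0.2], "hand": 0.55}, {"dr": [0, 0, 0], "delta_pos": [0, 0, 0.5], "hand": 0.55}, {"dr": [0, 0, 0], "delta_pos": [0, 0, 0.3], "hand": 0.55}, {"dr": [0, 0, 0], "delta_pos": [0, 0, 0], "hand": 0.55}])

```text
time_s: 34.62
eef_pos: [480.1, -92.3, 77.7]
ee_rot: [0.0, 0.655, 0.756, 0.001]
force: [0.4, -1.3, -0.2]
grip_width: 0.691
```

```bash
python3 plan.py 480 -95.9 50 98
python3 - <<'E'
from h import *
from dishfit import dishfit
p,d=capture("side"); a=cv2.resize(p[180:250,315:385,::-1],(600,600),interpolation=cv2.INTER_CUBIC)
cv2.imwrite("pics/c23.png",a)
s=ctrl.sense();print(dishfit(p,s["eef_pos"][2]-1.1,(480,-96)))
E
```

```text
t 34.62 pos [480.1 -92.3  77.7] psi 98.19 q0,q3 [0.0004 0.0006] F [ 0.4 -1.3 -0.2] g 0.691 j [-0.43  0.42  1.79  0.    0.93 -0.57]
need dpos [ -0.1  -3.6 -27.7] dpsi -0.19
total rotvec(10deg) [0.008, -0.002, 0.019]
[-0.07, -0.011, 0.555] drz 0.02
[479.4 -90.2   0.   25. ]
```

View pics/c23.png

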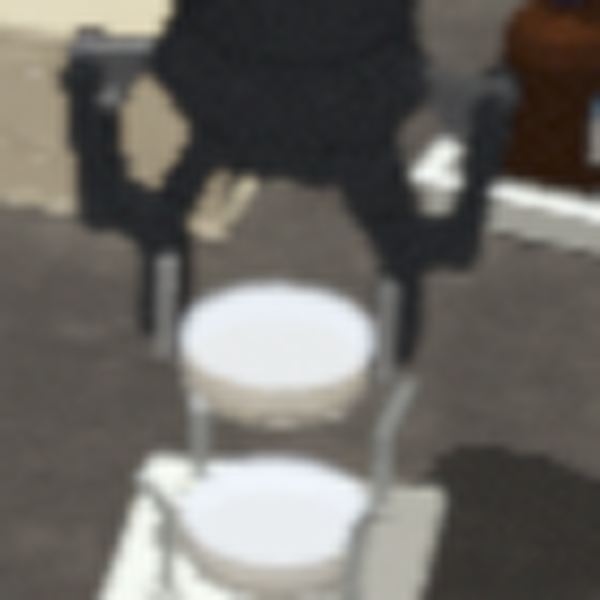

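The second dish hangs level over the first in the crop, the upper at (278,340) and the lower at (275,510). A 4 mm shift in y is needed.

Call:
servo_tool(motion=[{"dr": [0, 0, 0.02], "delta_pos": [-0.08, -0.01, 0.1], "hand": 0.55}, {"dr": [0, 0, 0], "delta_pos": [0, 0, 0.3], "hand": 0.55}, {"dr": [0, 0, 0], "delta_pos": [0, 0, 0.2], "hand": 0.55}, {"dr": [0, 0, 0], "delta_pos": [0, 0, 0], "hand": 0.55}])

```text
time_s: 35.17
eef_pos: [481.0, -96.6, 47.0]
ee_rot: [0.002, 0.656, 0.755, 0.001]
force: [-0.1, -0.8, -0.0]
grip_width: 0.688
```

```bash
python3 plan.py 480 -96.3 28 98
python3 - <<'E'
from h import *
p,d=capture("side"); a=cv2.resize(p[200:270,315:385,::-1],(600,600),interpolation=cv2.INTER_CUBIC)
cv2.imwrite("pics/c24.png",a)
E
```

```text
t 35.17 pos [481.  -96.6  47. ] psi 97.99 q0,q3 [0.0017 0.0011] F [-0.1 -0.8 -0. ] g 0.688 j [-0.44  0.47  1.81  0.    0.85 -0.58]
need dpos [ -1.    0.3 -19. ] dpsi 0.01
total rotvec(10deg) [0.022, 0.006, -0.001]
[0.009, -0.018, 0.381] drz -0.0
```

View pics/c24.png

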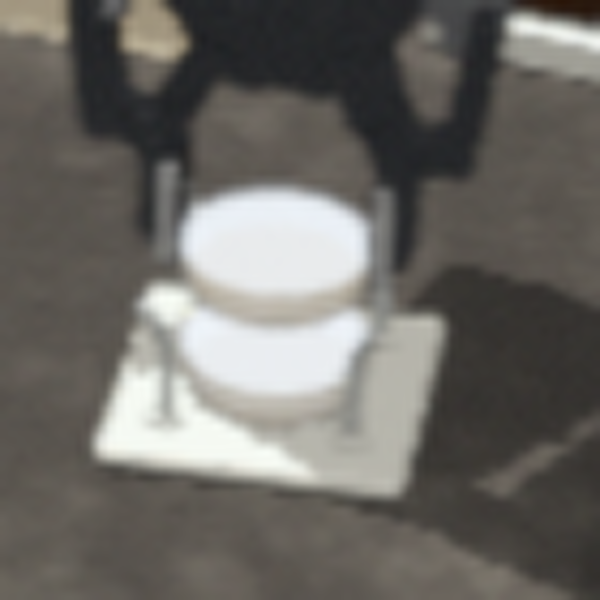

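The upper dish lines up directly over the lower one. I'll lower to contact, which I expect at TCP z of about 27.

Call:
servo_tool(motion=[{"dr": [0.02, 0.01, 0], "delta_pos": [0.01, -0.02, 0.15], "hand": 0.55}, {"dr": [0, 0, 0], "delta_pos": [0, 0, 0.15], "hand": 0.55}, {"dr": [0, 0, 0], "delta_pos": [0, 0, 0.06], "hand": 0.55}, {"dr": [0, 0, 0], "delta_pos": [0, 0, 0], "hand": 0.55}])

```text
time_s: 35.72
eef_pos: [480.3, -96.4, 28.5]
ee_rot: [0.0, 0.656, 0.755, 0.0]
force: [0.2, -0.0, 0.1]
grip_width: 0.696
```

Call:
servo_tool(motion=[{"dr": [0, 0, 0], "delta_pos": [0, 0, 0.01], "hand": 0.55}, {"dr": [0, 0, 0], "delta_pos": [0, 0, 0.01], "hand": 0.55}])

```text
time_s: 35.98
eef_pos: [480.6, -96.5, 27.7]
ee_rot: [0.001, 0.656, 0.755, 0.001]
force: [-0.3, 0.4, -0.6]
grip_width: 0.693
```

Call:
servo_tool(motion=[{"dr": [0, 0, 0], "delta_pos": [0, -0.01, 0.01], "hand": 0.55}, {"dr": [0, 0, 0], "delta_pos": [0, 0, 0.01], "hand": 0.55}])

```text
time_s: 36.22
eef_pos: [480.1, -96.6, 26.8]
ee_rot: [0.001, 0.656, 0.755, 0.001]
force: [-0.4, -0.5, -0.0]
grip_width: 0.685
```

Call:
servo_tool(motion=[{"dr": [0, 0, 0], "delta_pos": [0, 0, 0.01], "hand": 0.55}, {"dr": [0, 0, 0], "delta_pos": [0, 0, 0.01], "hand": 0.55}])

```text
time_s: 36.48
eef_pos: [480.2, -96.6, 26.6]
ee_rot: [0.001, 0.656, 0.755, 0.001]
force: [-3.8, 1.4, 9.0]
grip_width: 0.693
```

Contact. I'll release.

Call:
servo_tool(motion=[{"dr": [0, 0, 0], "delta_pos": [0, 0, 0], "hand": 0.73}, {"dr": [0, 0, 0], "delta_pos": [0, 0, 0], "hand": 0.78}, {"dr": [0, 0, 0], "delta_pos": [0, 0, 0], "hand": 0.82}, {"dr": [0, 0, 0], "delta_pos": [0, 0, 0], "hand": 0.82}, {"dr": [0, 0, 0], "delta_pos": [0, 0, -0.2], "hand": 0.82}, {"dr": [0, 0, 0], "delta_pos": [0, 0, -0.4], "hand": 0.82}, {"dr": [0, 0, 0], "delta_pos": [0, 0, -0.7], "hand": 0.82}, {"dr": [0, 0, 0], "delta_pos": [0, 0, -0.6], "hand": 0.7}, {"dr": [0, 0, 0], "delta_pos": [0, 0, -0.2], "hand": 0.5}])

```text
time_s: 37.6
eef_pos: [479.7, -96.5, 136.3]
ee_rot: [0.001, 0.656, 0.755, 0.001]
force: [0.3, 0.6, -0.2]
grip_width: 0.511
```

```bash
python3 plan.py 403.3 250.7 100 72.6 12
python3 - <<'E'
from h import *
p,d=capture("side"); a=cv2.resize(p[200:270,315:385,::-1],(400,400),interpolation=cv2.INTER_CUBIC)
b=cv2.resize(p[285:425,245:385,::-1],(400,400),interpolation=cv2.INTER_CUBIC)
cv2.imwrite("pics/c25.png",cv2.hconcat([a,b]))
E
```

```text
t 37.6 pos [479.7 -96.5 136.3] psi 98.0 q0,q3 [0.0009 0.0006] F [ 0.3  0.6 -0.2] g 0.511 j [-0.44  0.33  1.73  0.    1.07 -0.58]
need dpos [-76.4 347.2 -36.3] dpsi -25.4
total rotvec(10deg) [0.012, 0.001, 2.54]
[0.591, -0.046, 0.06] drz 0.21
[0.589, -0.067, 0.06] drz 0.21
[0.586, -0.089, 0.06] drz 0.21
[0.582, -0.111, 0.06] drz 0.21
[0.578, -0.132, 0.06] drz 0.21
[0.572, -0.153, 0.06] drz 0.21
[0.566, -0.174, 0.06] drz 0.21
[0.559, -0.195, 0.06] drz 0.21
[0.552, -0.216, 0.06] drz 0.21
[0.544, -0.236, 0.06] drz 0.21
[0.534, -0.256, 0.06] drz 0.21
[0.525, -0.275, 0.06] drz 0.21
```

View pics/c25.png

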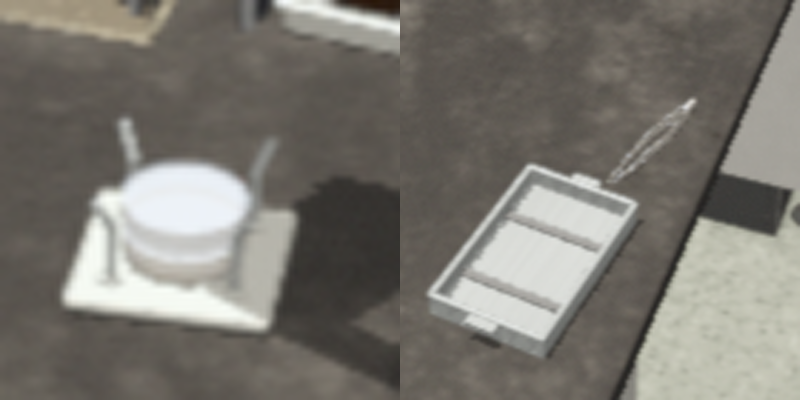

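The dishes are stacked flat between the rods, and the forceps has not moved. I'll go to the forceps.

Call:
servo_tool(motion=[{"dr": [0, 0, 0.21], "delta_pos": [0.4, -0.03, 0], "hand": 0.4}, {"dr": [0, 0, 0.23], "delta_pos": [0.65, -0.06, 0], "hand": 0.4}, {"dr": [0, 0, 0.23], "delta_pos": [0.65, -0.09, 0], "hand": 0.4}, {"dr": [0, 0, 0.23], "delta_pos": [0.65, -0.12, 0], "hand": 0.4}, {"dr": [0, 0, 0.23], "delta_pos": [0.65, -0.14, 0], "hand": 0.4}, {"dr": [0, 0, 0.23], "delta_pos": [0.65, -0.17, 0], "hand": 0.4}, {"dr": [0, 0, 0.23], "delta_pos": [0.65, -0.2, 0], "hand": 0.4}, {"dr": [0, 0, 0.23], "delta_pos": [0.6, -0.2, 0], "hand": 0.4}, {"dr": [0, 0, 0.23], "delta_pos": [0.6, -0.22, 0.1], "hand": 0.4}, {"dr": [0, 0, 0.23], "delta_pos": [0.55, -0.24, 0.2], "hand": 0.4}, {"dr": [0, 0, 0.23], "delta_pos": [0.4, -0.2, 0.2], "hand": 0.4}, {"dr": [0, 0, 0], "delta_pos": [0.1, -0.05, 0.2], "hand": 0.4}])

```text
time_s: 39.15
eef_pos: [408.7, 248.1, 90.8]
ee_rot: [-0.004, 0.809, 0.588, -0.005]
force: [0.1, -0.5, 0.6]
grip_width: 0.4
```

```bash
python3 plan.py 403.3 250.7 60 72.6
```

```text
t 39.15 pos [408.7 248.1  90.8] psi 71.96 q0,q3 [-0.0037 -0.0053] F [ 0.1 -0.5  0.6] g 0.4 j [0.3  0.39 1.8  0.   0.97 0.61]
need dpos [ -5.4   2.6 -30.8] dpsi 0.64
total rotvec(10deg) [-0.07, 0.024, -0.064]
[0.015, -0.119, 0.616] drz -0.06
```

Call:
servo_tool(motion=[{"dr": [-0.07, 0.02, -0.06], "delta_pos": [0.0, -0.12, 0.4], "hand": 0.4}, {"dr": [0, 0, 0], "delta_pos": [0, 0, 0.4], "hand": 0.4}, {"dr": [0, 0, 0], "delta_pos": [0, 0, 0], "hand": 0.4}])

```text
time_s: 39.52
eef_pos: [401.7, 248.5, 47.4]
ee_rot: [-0.0, 0.805, 0.593, -0.002]
force: [0.5, 0.5, -0.9]
grip_width: 0.397
```

```bash
python3 plan.py 403.3 250.7 2 72.6;python3 - <<'E'
from h import *
p,d=capture("side"); a=cv2.resize(p[275:375,270:370,::-1],(600,600),interpolation=cv2.INTER_CUBIC)
cv2.imwrite("pics/c26.png",a)
E
```

```text
t 39.52 pos [401.7 248.5  47.4] psi 72.72 q0,q3 [-0.0001 -0.0021] F [ 0.5  0.5 -0.9] g 0.397 j [ 0.31  0.45  1.86 -0.    0.84  0.61]
need dpos [  1.6   2.2 -45.4] dpsi -0.12
total rotvec(10deg) [-0.016, 0.019, 0.012]
[0.026, 0.008, 0.454] drz 0.01
[0.026, 0.008, 0.454] drz 0.01
```

View pics/c26.png

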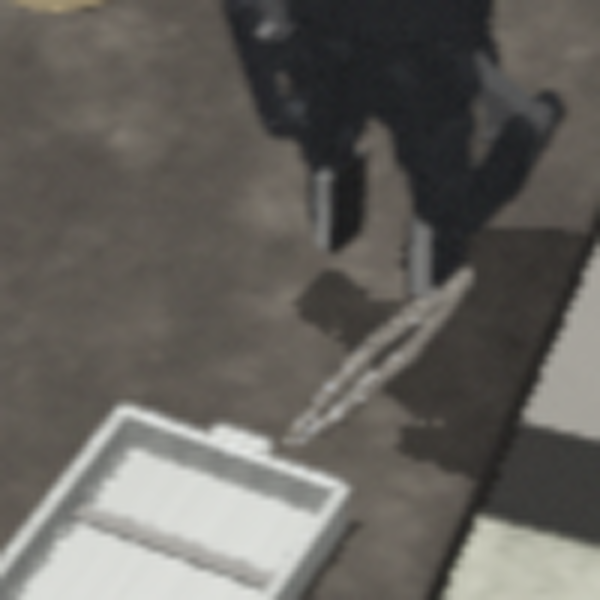

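The gripper's jaws run across the forceps, whose middle is at (385,350) in the crop. I'll lower to just above the bench and check.

Call:
servo_tool(motion=[{"dr": [-0.02, 0.02, 0], "delta_pos": [0.05, 0.02, 0.2], "hand": 0.4}, {"dr": [0, 0, 0], "delta_pos": [0, 0, 0.3], "hand": 0.4}, {"dr": [0, 0, 0], "delta_pos": [0, 0, 0.2], "hand": 0.4}, {"dr": [0, 0, 0], "delta_pos": [0, 0, 0], "hand": 0.4}])

```text
time_s: 40.08
eef_pos: [405.0, 250.6, 11.6]
ee_rot: [0.001, 0.805, 0.593, 0.002]
force: [0.1, -1.0, 0.3]
grip_width: 0.401
```

```bash
python3 plan.py 403.3 250.7 2 72.6;python3 - <<'E'
from h import *
p,d=capture("side"); a=cv2.resize(p[275:375,270:370,::-1],(600,600),interpolation=cv2.INTER_CUBIC)
cv2.imwrite("pics/c27.png",a)
E
```

```text
t 40.08 pos [405.  250.6  11.6] psi 72.71 q0,q3 [0.0008 0.002 ] F [ 0.1 -1.   0.3] g 0.401 j [ 0.31  0.52  1.87 -0.    0.75  0.61]
need dpos [-1.7  0.1 -9.6] dpsi -0.11
total rotvec(10deg) [0.021, -0.013, 0.011]
[-0.007, -0.033, 0.192] drz 0.01
```

View pics/c27.png

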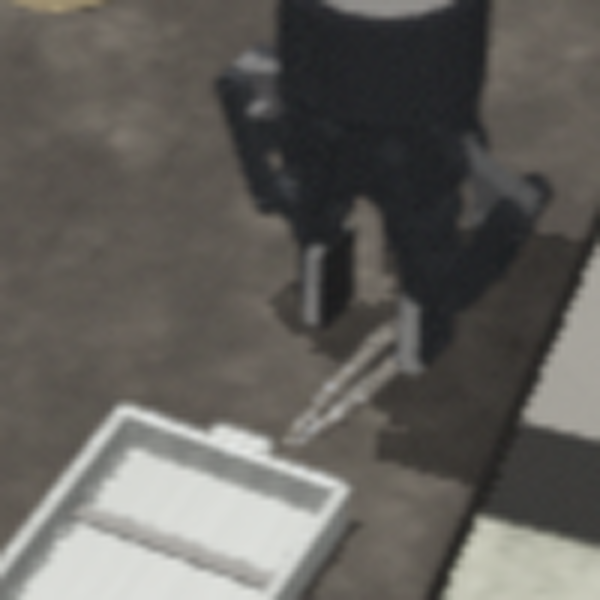

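Call:
servo_tool(motion=[{"dr": [0.02, -0.01, 0], "delta_pos": [-0.01, -0.05, 0.05], "hand": 0.4}, {"dr": [0, 0, 0], "delta_pos": [0, 0, 0.08], "hand": 0.4}, {"dr": [0, 0, 0], "delta_pos": [0, 0, 0.06], "hand": 0.4}, {"dr": [0, 0, 0], "delta_pos": [0, 0, 0], "hand": 0.4}])

```text
time_s: 40.62
eef_pos: [402.9, 251.1, 2.5]
ee_rot: [0.0, 0.805, 0.593, 0.001]
force: [-0.4, 0.7, 0.0]
grip_width: 0.399
```

```bash
python3 plan.py 403.3 250.7 2 72.6;python3 - <<'E'
from h import *
p,d=capture("side"); a=cv2.resize(p[275:375,270:370,::-1],(600,600),interpolation=cv2.INTER_CUBIC)
cv2.imwrite("pics/c28.png",a)
E
```

```text
t 40.62 pos [402.9 251.1   2.5] psi 72.72 q0,q3 [0.0002 0.0011] F [-0.4  0.7  0. ] g 0.399 j [0.31 0.53 1.88 0.   0.73 0.61]
need dpos [ 0.4 -0.4 -0.5] dpsi -0.12
total rotvec(10deg) [0.009, -0.009, 0.012]
[-0.006, 0.01, 0.01] drz 0.01
```

View pics/c28.png

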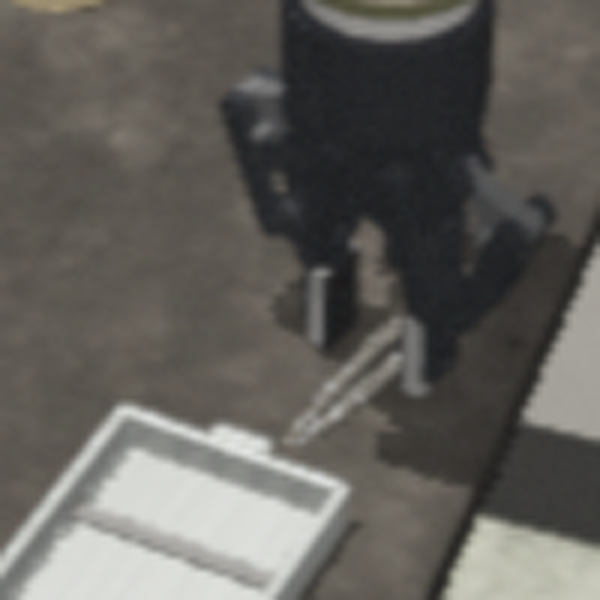

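The forceps lies between the fingers. I'll close.

Call:
servo_tool(motion=[{"dr": [0, 0, 0], "delta_pos": [0, 0, 0.01], "hand": 0.3}, {"dr": [0, 0, 0], "delta_pos": [0, 0, 0], "hand": 0.24}, {"dr": [0, 0, 0], "delta_pos": [0, 0, 0], "hand": 0.2}, {"dr": [0, 0, 0], "delta_pos": [0, 0, 0], "hand": 0.16}, {"dr": [0, 0, 0], "delta_pos": [0, 0, 0], "hand": 0.1}, {"dr": [0, 0, 0], "delta_pos": [0, 0, 0], "hand": 0}, {"dr": [0, 0, 0], "delta_pos": [0, 0, 0], "hand": 0}], squeeze=20)

```text
time_s: 41.55
eef_pos: [403.1, 251.2, 2.4]
ee_rot: [0.0, 0.805, 0.593, 0.001]
force: [0.3, -1.1, -0.0]
grip_width: 0.131
```

Call:
servo_tool(motion=[{"dr": [0, 0, 0], "delta_pos": [0, 0, -0.2], "hand": 0}, {"dr": [0, 0, 0], "delta_pos": [0, 0, -0.4], "hand": 0}, {"dr": [0, 0, 0], "delta_pos": [0, 0, -0.5], "hand": 0}, {"dr": [0, 0, 0], "delta_pos": [0, 0, -0.3], "hand": 0}, {"dr": [0, 0, 0], "delta_pos": [0, 0, 0], "hand": 0}])

```text
time_s: 42.18
eef_pos: [403.1, 251.2, 76.7]
ee_rot: [0.001, 0.805, 0.593, 0.002]
force: [-0.2, -0.1, -0.6]
grip_width: 0.129
```

```bash
python3 plan.py 442.5 401.5 70 83;python3 - <<'E'
from h import *
p,d=capture("side"); a=cv2.resize(p[275:375,270:370,::-1],(600,600),interpolation=cv2.INTER_CUBIC)
cv2.imwrite("pics/c29.png",a)
E
```

```text
t 42.17 pos [403.1 251.2  76.7] psi 72.72 q0,q3 [0.0005 0.0021] F [-0.2 -0.1 -0.6] g 0.129 j [0.31 0.4  1.83 0.   0.91 0.61]
need dpos [ 39.4 150.3  -6.7] dpsi 10.28
total rotvec(10deg) [0.02, -0.014, -1.028]
[0.776, -0.035, 0.033] drz -0.26
[0.777, -0.0, 0.033] drz -0.26
[0.776, 0.035, 0.033] drz -0.26
[0.774, 0.069, 0.033] drz -0.26
```

View pics/c29.png

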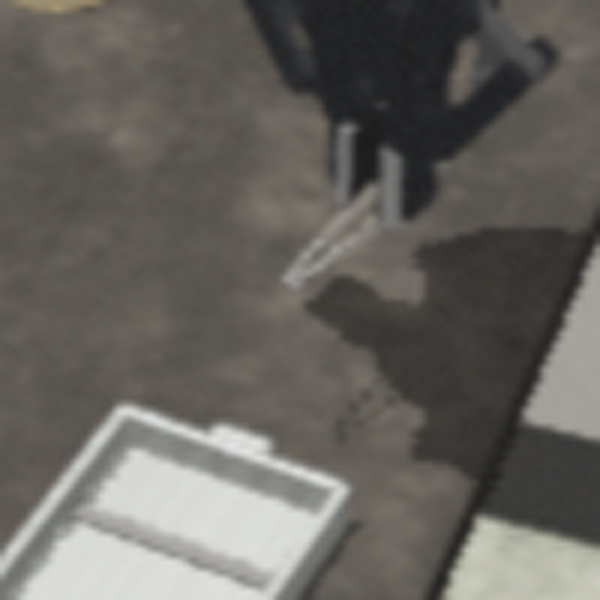

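The forceps is held at 0.13 (about 11 mm) and looks level. I'll move it over the tray.

Call:
servo_tool(motion=[{"dr": [0.02, -0.01, -0.15], "delta_pos": [0.3, -0.02, 0], "hand": 0}, {"dr": [0, 0, -0.2], "delta_pos": [0.5, -0.01, 0], "hand": 0}, {"dr": [0, 0, -0.2], "delta_pos": [0.65, 0.01, 0], "hand": 0}, {"dr": [0, 0, -0.2], "delta_pos": [0.65, 0.04, 0], "hand": 0}, {"dr": [0, 0, -0.2], "delta_pos": [0.5, 0.05, 0], "hand": 0}, {"dr": [0, 0, -0.08], "delta_pos": [0.3, 0.03, 0], "hand": 0}, {"dr": [0, 0, 0], "delta_pos": [0.1, 0, 0], "hand": 0}, {"dr": [0, 0, 0], "delta_pos": [0, 0, 0], "hand": 0}])

```text
time_s: 43.22
eef_pos: [438.4, 405.9, 69.7]
ee_rot: [-0.002, 0.744, 0.668, -0.005]
force: [-0.1, 0.1, -0.1]
grip_width: 0.133
```

```bash
python3 plan.py 442.5 401.5 50 83
```

```text
t 43.23 pos [438.4 405.9  69.7] psi 83.78 q0,q3 [-0.0021 -0.0046] F [-0.1  0.1 -0.1] g 0.133 j [0.55 0.64 1.45 0.   1.07 0.66]
need dpos [  4.1  -4.4 -19.7] dpsi -0.78
total rotvec(10deg) [-0.053, 0.024, 0.078]
[-0.078, 0.091, 0.393] drz 0.08
```

Call:
servo_tool(motion=[{"dr": [-0.05, 0.02, 0.08], "delta_pos": [-0.08, 0.09, 0.1], "hand": 0}, {"dr": [0, 0, 0], "delta_pos": [0, 0, 0.2], "hand": 0}, {"dr": [0, 0, 0], "delta_pos": [0, 0, 0.1], "hand": 0}, {"dr": [0, 0, 0], "delta_pos": [0, 0, 0], "hand": 0}])

```text
time_s: 43.72
eef_pos: [442.4, 399.7, 47.7]
ee_rot: [0.0, 0.75, 0.662, -0.001]
force: [-0.0, 1.4, -1.3]
grip_width: 0.133
```

```bash
python3 plan.py 442.5 401.5 9 83;python3 - <<'E'
from h import *
p,d=capture("side"); a=cv2.resize(p[310:420,240:350,::-1],(600,600),interpolation=cv2.INTER_CUBIC)
cv2.imwrite("pics/c30.png",a)
E
```

```text
t 43.73 pos [442.4 399.7  47.7] psi 82.83 q0,q3 [ 0.0001 -0.001 ] F [-0.   1.4 -1.3] g 0.133 j [ 0.54  0.66  1.47 -0.    1.01  0.66]
need dpos [  0.1   1.8 -38.7] dpsi 0.17
total rotvec(10deg) [-0.007, 0.009, -0.017]
[0.037, -0.003, 0.773] drz -0.02
```

View pics/c30.png

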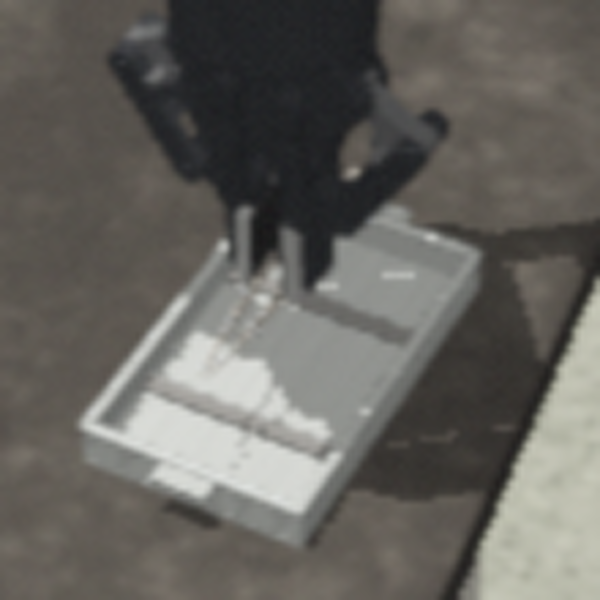

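The forceps is over the tray and parallel to its length, with its tip at (215,365) in the crop. I'll lower it.

Call:
servo_tool(motion=[{"dr": [0, 0, -0.02], "delta_pos": [0.03, 0, 0.2], "hand": 0}, {"dr": [0, 0, 0], "delta_pos": [0, 0, 0.3], "hand": 0}, {"dr": [0, 0, 0], "delta_pos": [0, 0, 0.18], "hand": 0}, {"dr": [0, 0, 0], "delta_pos": [0, 0, 0.02], "hand": 0}, {"dr": [0, 0, 0], "delta_pos": [0, 0, 0], "hand": 0}])

```text
time_s: 44.4
eef_pos: [442.5, 401.3, 10.2]
ee_rot: [0.0, 0.749, 0.663, -0.001]
force: [0.9, 0.6, -0.3]
grip_width: 0.129
```

```bash
python3 plan.py 442.5 401.5 9 83;python3 - <<'E'
from h import *
p,d=capture("side"); a=cv2.resize(p[310:420,240:350,::-1],(600,600),interpolation=cv2.INTER_CUBIC)
cv2.imwrite("pics/c31.png",a)
E
```

```text
t 44.4 pos [442.5 401.3  10.2] psi 83.06 q0,q3 [ 0.0001 -0.001 ] F [ 0.9  0.6 -0.3] g 0.129 j [ 0.54  0.72  1.48 -0.    0.94  0.66]
need dpos [-0.   0.2 -1.2] dpsi -0.06
total rotvec(10deg) [-0.007, 0.009, 0.006]
[0.003, -0.0, 0.023] drz 0.01
```

View pics/c31.png

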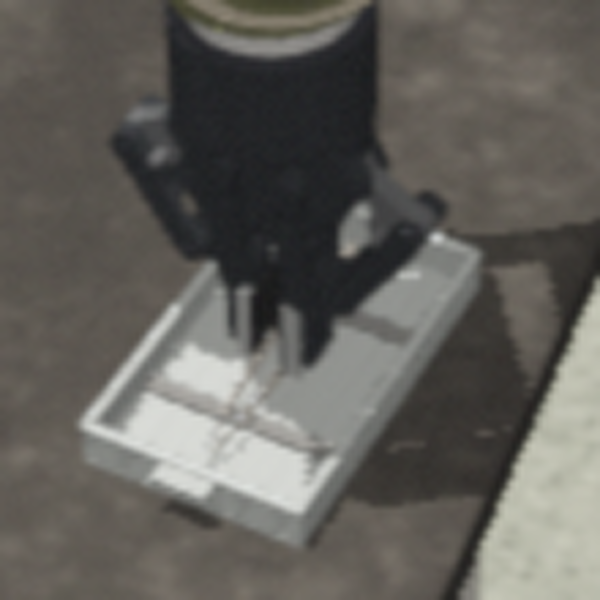

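Call:
servo_tool(motion=[{"dr": [0, 0, 0], "delta_pos": [0, 0, 0.015], "hand": 0}, {"dr": [0, 0, 0], "delta_pos": [0, 0, 0.01], "hand": 0}, {"dr": [0, 0, 0], "delta_pos": [0, 0, 0], "hand": 0}])

```text
time_s: 44.82
eef_pos: [442.9, 401.5, 9.7]
ee_rot: [0.0, 0.749, 0.663, -0.0]
force: [0.3, -0.8, 0.2]
grip_width: 0.131
```

Call:
servo_tool(motion=[{"dr": [0, 0, 0], "delta_pos": [0, 0, 0.015], "hand": 0}, {"dr": [0, 0, 0], "delta_pos": [0, 0, 0.01], "hand": 0}])

```text
time_s: 45.08
eef_pos: [443.0, 401.6, 8.9]
ee_rot: [0.0, 0.749, 0.663, -0.0]
force: [-2.3, -1.5, 5.3]
grip_width: 0.131
```

Contact. I'll release, rise, and move clear of the cameras' view.

Call:
servo_tool(motion=[{"dr": [0, 0, 0], "delta_pos": [0, 0, 0], "hand": 0.18}, {"dr": [0, 0, 0], "delta_pos": [0, 0, 0], "hand": 0.25}, {"dr": [0, 0, 0], "delta_pos": [0, 0, 0], "hand": 0.35}, {"dr": [0, 0, 0], "delta_pos": [0, 0, 0], "hand": 0.35}, {"dr": [0, 0, 0], "delta_pos": [0, 0, -0.1], "hand": 0.35}, {"dr": [0, 0, 0], "delta_pos": [0, 0, -0.3], "hand": 0.35}, {"dr": [0, 0, 0], "delta_pos": [0, 0, -0.6], "hand": 0.35}, {"dr": [0, 0, 0], "delta_pos": [0, 0, -0.8], "hand": 0.35}, {"dr": [0, 0, 0], "delta_pos": [0, -0.5, -0.6], "hand": 0.35}, {"dr": [0, 0, 0], "delta_pos": [-0.5, -0.6, -0.3], "hand": 0.35}, {"dr": [0, 0, 0], "delta_pos": [-0.7, -0.6, 0], "hand": 0.35}, {"dr": [0, 0, 0], "delta_pos": [-0.7, -0.5, 0], "hand": 0.35}, {"dr": [0, 0, 0], "delta_pos": [-0.4, -0.2, 0], "hand": 0.35}, {"dr": [0, 0, 0], "delta_pos": [0, 0, 0], "hand": 0.35}])

```text
time_s: 46.82
eef_pos: [307.0, 300.1, 156.7]
ee_rot: [0.001, 0.749, 0.663, 0.006]
force: [0.7, 0.0, -0.4]
grip_width: 0.349
```

```bash
python3 plan.py;python3 - <<'E'
from h import *
p,d=capture("side");cv2.imwrite("pics/side40.png",p[...,::-1]); a=cv2.resize(p[310:420,240:350,::-1],(400,400),interpolation=cv2.INTER_CUBIC);b=cv2.resize(p[155:265,315:425,::-1],(400,400),interpolation=cv2.INTER_CUBIC)
cv2.imwrite("pics/c32.png",cv2.hconcat([a,b]))
p,d=capture("top");cv2.imwrite("pics/top40.png",p[...,::-1])
E
```

```text
t 46.83 pos [307.  300.1 156.7] psi 83.07 q0,q3 [0.0014 0.006 ] F [ 0.7  0.  -0.4] g 0.349 j [0.5  0.18 1.88 0.   1.07 0.62]
```

View pics/c32.png

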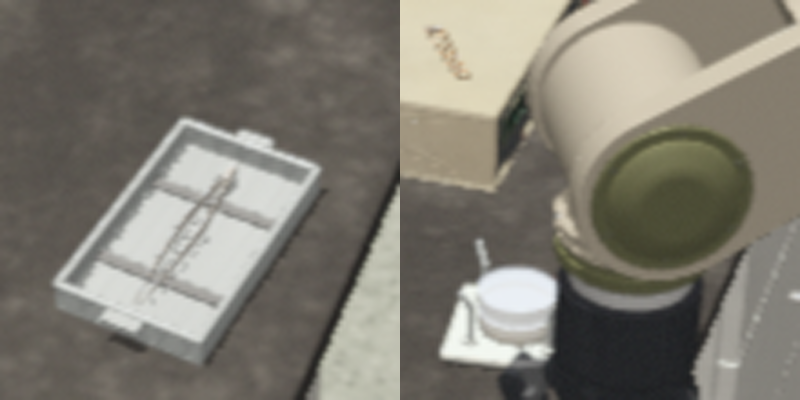

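View pics/top40.png

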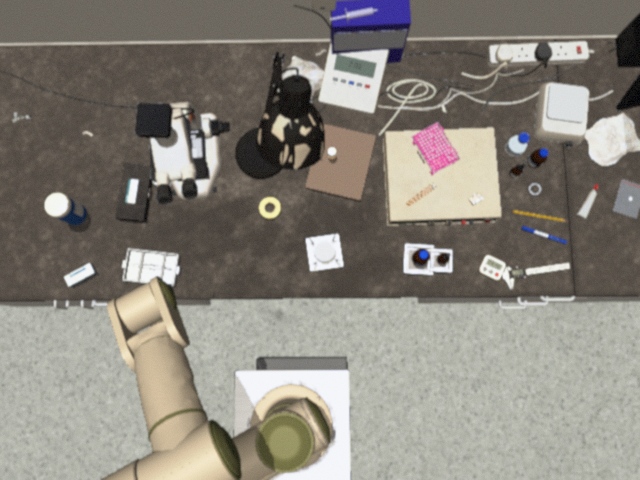

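The forceps rests on both bars along the tray. In the top view both bottles are in the carrier at (428,259), the dishes are in the rack at (324,252), and the timer and tape have not moved. One zoom before handing in.

Run:
```python
import cv2
t=cv2.imread("pics/top40.png")
cv2.imwrite("pics/z.png",cv2.hconcat([cv2.resize(t[230:275,300:345],(390,390),interpolation=cv2.INTER_CUBIC),cv2.resize(t[235:285,402:458],(410,390),interpolation=cv2.INTER_CUBIC)]))
```

```text
(no output)
```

View pics/z.png

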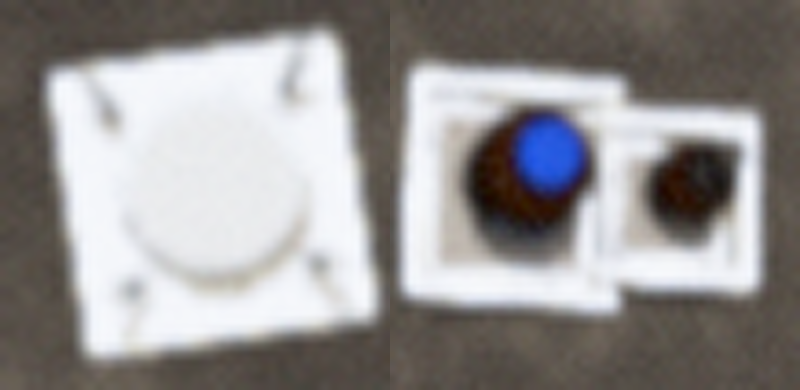

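Each bottle sits inside its own well, and the dishes are centred between the four rods. I'm handing in.

```bash
python3 -c "
from rig import ticket
print(ticket.finish_job())"
```

```text
the job is handed in; nothing more can be done
None
```

I cleared everything in the order asked and handed the job in at about 47 s of robot time. No verdict was reported.

- **Bottles:** the reagent bottle stands in the wide well and the dropper in the narrow one. Both touched down at the height expected for the well floor (4–6 N).
- **Dishes:** they are stacked flat between the rods. Each made contact at its expected height (9–10 N).
- **Forceps:** it lies along the tray on both rest bars.

**Last checks:** the final top and side pictures show everything in its holder and the gripper empty and clear. The timer and tape roll appear where they were. In the last side picture the arm hid the carrier and part of the rack, so the carrier was confirmed from the top view only.

**What disagreed:**
- The two cameras differed by 2–5 mm on the rack, tray and left dish. I settled these by comparing with the arm's own position.
- The carrier looked several millimetres larger in the top view than its stated size. Neither bottle is exactly centred in its well, but both are inside the walls.
- The forceps started roughly along world y, not world x as the text says. I followed the pictures.

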